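Scoop the last dowels out of the tote into the bench caddy

TASK

The parts tote is nearly out of dowels: take the scoop, run it along the tote's floor into a corner so that the walls back the dowels up onto the pan, and tip at least three of them into the empty wide bay of the bench caddy; never touch the dowels with the fingers. Every dowel must end in the tote or in that bay, none spilt, and the scoop must be set down again on the open bench, right way up and empty. Leave the other things on the bench where they are.

Things in the scene. Friction and masses are not known exactly. Their poses are not given: they have to be found in the camera images.
- scoop: loose 0.22 kg scoop, bare sheet metal, wooden handle. Origin: centre of the pan's underside; x to the open nose, y across, z up. Flat pan 100 long (x -50..50), 88 wide (84 between the cheeks), 2 thick with a thin ground lip. Back wall 37 high; side cheeks fall from it to 19 high at x = 18, the lip beyond is bare. Stands flat on the bench. Dip the nose 45 degrees or more to empty it
- scoop_grip (a point): where to grip the handle, at (-88, 0, 92) in the scoop's frame; axes as the scoop's. The handle leans 30 degrees back (-x) from upright: its axis runs from (-52, 0, 30) along (-0.5, 0, 0.866). The wooden grip has flat sides 24 apart (across y), is 30 deep and reaches 46 below to 42 above this point along that axis. A tool in line with it leans 30 degrees while the pan is level
- scoop_pan (a point): centre of the scoop's pan, 10 above its underside; axes as the scoop's
- scoop_nose (a point): middle of the scoop's front lip, at (50, 0, 0) in the scoop's frame; axes as the scoop's
- tote: open plywood tote, fixed; outside 158 (x) x 268 (y) x 50 high, a 12 thick rail on each end; inside 140 x 250, floor 8 above the bench. Origin: centre of the underside; at yaw 0 x points away from the robot, y (long side) to its left. Dowels lie at the -y end; y above -25 is empty: the scoop, nose to -y, goes in there, its handle clear of the +y wall while the pan's centre is at y below 50
- caddy: plywood bench caddy, fixed; outside 150 (x) x 200 (y) x 45 high, floor 7, walls 8 thick. Origin: centre of the underside; x away from the robot, y to its left at yaw 0. A 6 thick divider, 43 high, at y = -33 parts the empty wide bay (x -67..67, y -30..92, on the side of the tote) from a narrow bay with two knobs in it
- caddy_bay (a point): centre of the wide bay's floor, 7 above the bench; axes as the caddy's
- dowel1: one of five like beech dowels, a fluted cylinder 20 in diameter and 36 long with chamfered ends, 10 g, loose, lying on its side on the tote's floor at the start. Origin: its centre; x along its axis
- dowel2: one of five like beech dowels, a fluted cylinder 20 in diameter and 36 long with chamfered ends, 10 g, loose, lying on its side on the tote's floor at the start. Origin: its centre; x along its axis
- dowel3: one of five like beech dowels, a fluted cylinder 20 in diameter and 36 long with chamfered ends, 10 g, loose, lying on its side on the tote's floor at the start. Origin: its centre; x along its axis
- dowel4: one of five like beech dowels, a fluted cylinder 20 in diameter and 36 long with chamfered ends, 10 g, loose, lying on its side on the tote's floor at the start. Origin: its centre; x along its axis
- dowel5: one of five like beech dowels, a fluted cylinder 20 in diameter and 36 long with chamfered ends, 10 g, loose, lying on its side on the tote's floor at the start. Origin: its centre; x along its axis
- tape_measure: bystander: tape measure, 59 x 84 x 69, loose. Origin: centre of the underside
- wax_tin: bystander: round tin, 79 diameter, 35 high, loose. Origin: centre of the underside

How it is judged:
On the way, in this order (a step that is already met when the one before it is completed fails the run):
1. the scoop's nose is run up into a corner of the tote, low on the floor: within 40 mm of an end wall and off the middle line towards a side wall ((y of scoop_nose in the frame of tote below -0.085 m or y of scoop_nose in the frame of tote above 0.085 m) and (x of scoop_nose in the frame of tote below -0.01 m or x of scoop_nose in the frame of tote above 0.01 m) and z of scoop_nose in the frame of tote between 0.004 and 0.025 m and x of scoop_nose in the frame of tote between -0.07 and 0.07 m and y of scoop_nose in the frame of tote between -0.13 and 0.13 m), for 0.1 s.
2. at least three dowels lie in the scoop's pan, lifted clear above the tote's rim ((distance between each of dowel1, dowel2, dowel3 and scoop_pan below 0.068 m or distance between each of dowel1, dowel2, dowel4 and scoop_pan below 0.068 m or distance between each of dowel1, dowel2, dowel5 and scoop_pan below 0.068 m or distance between each of dowel1, dowel3, dowel4 and scoop_pan below 0.068 m or distance between each of dowel1, dowel3, dowel5 and scoop_pan below 0.068 m or distance between each of dowel1, dowel4, dowel5 and scoop_pan below 0.068 m or distance between each of dowel2, dowel3, dowel4 and scoop_pan below 0.068 m or distance between each of dowel2, dowel3, dowel5 and scoop_pan below 0.068 m or distance between each of dowel2, dowel4, dowel5 and scoop_pan below 0.068 m or distance between each of dowel3, dowel4, dowel5 and scoop_pan below 0.068 m) and height (world z) of scoop_pan above 0.075 m), for 0.2 s.
3. at least three dowels are in the wide bay of the caddy ((((horizontal distance between dowel1 and caddy_bay below 0.092 m and height (world z) of dowel1 below 0.05 m) and (horizontal distance between dowel2 and caddy_bay below 0.092 m and height (world z) of dowel2 below 0.05 m) and (horizontal distance between dowel3 and caddy_bay below 0.092 m and height (world z) of dowel3 below 0.05 m)) or ((horizontal distance between dowel1 and caddy_bay below 0.092 m and height (world z) of dowel1 below 0.05 m) and (horizontal distance between dowel2 and caddy_bay below 0.092 m and height (world z) of dowel2 below 0.05 m) and (horizontal distance between dowel4 and caddy_bay below 0.092 m and height (world z) of dowel4 below 0.05 m)) or ((horizontal distance between dowel1 and caddy_bay below 0.092 m and height (world z) of dowel1 below 0.05 m) and (horizontal distance between dowel2 and caddy_bay below 0.092 m and height (world z) of dowel2 below 0.05 m) and (horizontal distance between dowel5 and caddy_bay below 0.092 m and height (world z) of dowel5 below 0.05 m)) or ((horizontal distance between dowel1 and caddy_bay below 0.092 m and height (world z) of dowel1 below 0.05 m) and (horizontal distance between dowel3 and caddy_bay below 0.092 m and height (world z) of dowel3 below 0.05 m) and (horizontal distance between dowel4 and caddy_bay below 0.092 m and height (world z) of dowel4 below 0.05 m)) or ((horizontal distance between dowel1 and caddy_bay below 0.092 m and height (world z) of dowel1 below 0.05 m) and (horizontal distance between dowel3 and caddy_bay below 0.092 m and height (world z) of dowel3 below 0.05 m) and (horizontal distance between dowel5 and caddy_bay below 0.092 m and height (world z) of dowel5 below 0.05 m)) or ((horizontal distance between dowel1 and caddy_bay below 0.092 m and height (world z) of dowel1 below 0.05 m) and (horizontal distance between dowel4 and caddy_bay below 0.092 m and height (world z) of dowel4 below 0.05 m) and (horizontal distance between dowel5 and caddy_bay below 0.092 m and height (world z) of dowel5 below 0.05 m)) or ((horizontal distance between dowel2 and caddy_bay below 0.092 m and height (world z) of dowel2 below 0.05 m) and (horizontal distance between dowel3 and caddy_bay below 0.092 m and height (world z) of dowel3 below 0.05 m) and (horizontal distance between dowel4 and caddy_bay below 0.092 m and height (world z) of dowel4 below 0.05 m)) or ((horizontal distance between dowel2 and caddy_bay below 0.092 m and height (world z) of dowel2 below 0.05 m) and (horizontal distance between dowel3 and caddy_bay below 0.092 m and height (world z) of dowel3 below 0.05 m) and (horizontal distance between dowel5 and caddy_bay below 0.092 m and height (world z) of dowel5 below 0.05 m)) or ((horizontal distance between dowel2 and caddy_bay below 0.092 m and height (world z) of dowel2 below 0.05 m) and (horizontal distance between dowel4 and caddy_bay below 0.092 m and height (world z) of dowel4 below 0.05 m) and (horizontal distance between dowel5 and caddy_bay below 0.092 m and height (world z) of dowel5 below 0.05 m)) or ((horizontal distance between dowel3 and caddy_bay below 0.092 m and height (world z) of dowel3 below 0.05 m) and (horizontal distance between dowel4 and caddy_bay below 0.092 m and height (world z) of dowel4 below 0.05 m) and (horizontal distance between dowel5 and caddy_bay below 0.092 m and height (world z) of dowel5 below 0.05 m)))), for 0.2 s.
At the end, for the whole second after the job is handed in: three or more dowels lie in the caddy's wide bay, every other one in that bay or in the tote, all at rest; the empty scoop stands on the bench top on its flat base (level within 6 degrees, underside within 5 mm of it), outside the tote (centres over 110 mm apart) ((horizontal distance between each of dowel1, dowel2, dowel3 and caddy_bay below 0.092 m or horizontal distance between each of dowel1, dowel2, dowel4 and caddy_bay below 0.092 m or horizontal distance between each of dowel1, dowel2, dowel5 and caddy_bay below 0.092 m or horizontal distance between each of dowel1, dowel3, dowel4 and caddy_bay below 0.092 m or horizontal distance between each of dowel1, dowel3, dowel5 and caddy_bay below 0.092 m or horizontal distance between each of dowel1, dowel4, dowel5 and caddy_bay below 0.092 m or horizontal distance between each of dowel2, dowel3, dowel4 and caddy_bay below 0.092 m or horizontal distance between each of dowel2, dowel3, dowel5 and caddy_bay below 0.092 m or horizontal distance between each of dowel2, dowel4, dowel5 and caddy_bay below 0.092 m or horizontal distance between each of dowel3, dowel4, dowel5 and caddy_bay below 0.092 m) and ((x of dowel1 in the frame of caddy between -0.067 and 0.067 m and y of dowel1 in the frame of caddy between -0.03 and 0.092 m and z of dowel1 in the frame of caddy between -0.005 and 0.05 m) or (x of dowel1 in the frame of tote between -0.07 and 0.07 m and y of dowel1 in the frame of tote between -0.125 and 0.125 m and z of dowel1 in the frame of tote between -0.005 and 0.045 m)) and ((x of dowel2 in the frame of caddy between -0.067 and 0.067 m and y of dowel2 in the frame of caddy between -0.03 and 0.092 m and z of dowel2 in the frame of caddy between -0.005 and 0.05 m) or (x of dowel2 in the frame of tote between -0.07 and 0.07 m and y of dowel2 in the frame of tote between -0.125 and 0.125 m and z of dowel2 in the frame of tote between -0.005 and 0.045 m)) and ((x of dowel3 in the frame of caddy between -0.067 and 0.067 m and y of dowel3 in the frame of caddy between -0.03 and 0.092 m and z of dowel3 in the frame of caddy between -0.005 and 0.05 m) or (x of dowel3 in the frame of tote between -0.07 and 0.07 m and y of dowel3 in the frame of tote between -0.125 and 0.125 m and z of dowel3 in the frame of tote between -0.005 and 0.045 m)) and ((x of dowel4 in the frame of caddy between -0.067 and 0.067 m and y of dowel4 in the frame of caddy between -0.03 and 0.092 m and z of dowel4 in the frame of caddy between -0.005 and 0.05 m) or (x of dowel4 in the frame of tote between -0.07 and 0.07 m and y of dowel4 in the frame of tote between -0.125 and 0.125 m and z of dowel4 in the frame of tote between -0.005 and 0.045 m)) and ((x of dowel5 in the frame of caddy between -0.067 and 0.067 m and y of dowel5 in the frame of caddy between -0.03 and 0.092 m and z of dowel5 in the frame of caddy between -0.005 and 0.05 m) or (x of dowel5 in the frame of tote between -0.07 and 0.07 m and y of dowel5 in the frame of tote between -0.125 and 0.125 m and z of dowel5 in the frame of tote between -0.005 and 0.045 m)) and linear speed of each of dowel1, dowel2, dowel3, dowel4, dowel5 below 0.05 m/s and height (world z) of scoop below 0.005 m and angle between scoop's own z axis and vertical below 0.1 rad and linear speed of scoop below 0.02 m/s and horizontal distance between scoop and tote above 0.11 m); the robot touches nothing.
It fails at once if a finger presses on a dowel (contact force between the fingers and dowel1 above 1 N or contact force between the fingers and dowel2 above 1 N or contact force between the fingers and dowel3 above 1 N or contact force between the fingers and dowel4 above 1 N or contact force between the fingers and dowel5 above 1 N).
It fails at once if the tape measure is shifted by more than 3 cm (distance of tape_measure from where it was at the start of the episode above 0.03 m).
It fails at once if the wax tin is shifted by more than 3 cm (distance of wax_tin from where it was at the start of the episode above 0.03 m).
It also fails if it takes over 62 s, if anything falls off the work surface, if the arm or the gripper's body presses on something with over 40 N, if the wrist force passes 120 N, or if a joint passes its speed limit or range.

ROBOT

A 7-joint arm with a two-finger parallel gripper is mounted at the origin on the work surface; the furniture and walls round the work are solid. World frame = base frame: x ahead of the robot, y to its left, z up, the work surface at z = 0. Lengths are in m, angles in rad, forces in N, time in s.
With the tool pointing down it reaches from about 0.425 to 0.95 m from the base axis. Payload 16.7 kg.
Tool frame: the origin (TCP) lies midway between the tips of the shut fingers; the grasp point (between the pads) lies 19 mm behind it (bot.hold_point_z is the distance from the TCP to the grasp point, in m); z points along the fingers, y is the line along which they close (so a half turn about z gives the same grasp; the last joint's range is limited). The gripper opens to 94 mm and grips with 3 to 60 N. Pads are 16 mm wide; open, the fingers measure 119 mm over their backs; the gripper's body (75 mm by 177 mm) begins 78 mm behind the grasp point.
Start: joints at [-1.442, 0.426, 0.074, 1.606, -0.034, 1.111, -0.067], TCP at [0.185, 0.649, 0.171] pointing down, gripper open.
Joint ranges: [-2.85, 2.85], [-0.5, 2.14], [-1.23, 1.37], [0.21, 2.46], [-1.02, 4.16], [0.16, 2.05], [-2.73, 2.73]. Speed limits (rad/s): [1.89, 1.89, 2.39, 2.39, 3.01, 3.01, 3.01].

INTERFACE

Orientations are given as a unit quaternion [x, y, z, w].
In Python, from plant import bot, cams gives the robot as it stands. The module is installed in compiled form; this text tells all that it offers.
- The arm moves only by the tool send_rows, never from a script. Its argument "rows" is a list of rows, each an object of numbers: "dx", "dy", "dz": the shift along the tool's x, y, z in mm; "rx", "ry", "rz": the turn, a rotation vector about the tool's x, y, z in rad; "hand": the finger opening in mm, from 0 to 94. A call has 1 to 8 rows; each row shifts and turns the commanded pose from where the row before left it, along the tool's axes as they then stand; what a row does not reach is not made up. A row lasts 1/8 s, in which the tool goes at most 62.5 mm and 10.7 degrees, less where a joint would pass 70% of its speed; a pose out of reach is approached as far as the arm can. A call with a gripper value outside its range is refused whole. The fingers move at their own pace and stop on an object; "grip_force" is the grip in N (left out, the last holds). Time passes only in rows, so rows that do not move let the fingers close. It gives the time, the measured TCP pose, the force, the opening and the grip force at its end, in the units of the state.
- bot.get_obs(): the state, without advancing time (a new reading comes with each control period).
- cams.get_image(name): name is "scene" or "top" or "wrist"; returns the picture (420x560x3 uint8, red, green, blue); there is no depth.
- cams.calibration(name): a dict with "fx", "fy", "cx", "cy" (pixels), "rvec" (rotation vector, rad) and "tvec" (3), from world to camera coordinates, as OpenCV has them. Camera axes: x right, y down, z forward; pixel columns grow to the right and rows downward; lengths in m; the calibration is good to about 2 mm. The wrist camera is an equidistant fisheye: a pixel r from the principal point sees the ray r / f radians off the axis. A picture is of the moment at which its call begins: read the wrist's pose just before it. calibration takes no time and is no camera call; for the wrist camera it gives the pose at the moment of the call.
- bot.close_job(): hands the job in; it is judged then, once.
The state is a dict: "clock": time; "qpos": joint angles; "dq": joint speeds; "effort": joint torques, N m; "position": TCP position; "orientation": TCP orientation; "force": force on the tool from outside, world axes, zero at the start; "ft_torque": the same for the moment, N m; "grip_width": opening from 0.0 (shut) to 1.0 (fully open); "grip_force": force on a finger pad.
Only numpy, scipy, OpenCV 4.12 (cv2) and the standard library are available. Lean on these libraries where they do the work, as an engineer would, in place of code of your own. Each camera call takes 0.05 s, during which the arm holds its last target. There are 200 camera calls.

## Working session

There is one attempt and no reset: what is moved stays moved. The work goes in short steps, Python scripts to look and compute and a tool call to move; the robot and the scene stay as the last step left them, time stands still between calls to the robot, and variables do not carry over. Pictures are saved under pics/ and viewed, at most 10 in all, crops included, and the job is handed in when it is done.

Besides the shell and the picture viewer there is one more tool, called after "Call:" by a JSON object that holds its "method" and its "body". send_rows: Moves the arm, as the interface text tells. Its arguments: {"type":"object","properties":{"rows":{"type":"array","items":{"type":"object","properties":{"dx":{"type":"number"},"dy":{"type":"number"},"dz":{"type":"number"},"rx":{"type":"number"},"ry":{"type":"number"},"rz":{"type":"number"},"hand":{"type":"number"}}}},"grip_force":{"type":"number"}},"required":["rows"]}

```bash
mkdir -p pics; python3 - <<'E'
from plant import bot,cams
import cv2,json
for n in("scene","top"):
    im=cams.get_image(n); cv2.imwrite(f"pics/{n}0.png",im[:,:,::-1]); c=cams.calibration(n); print(n,c)
o=bot.get_obs();print(o, bot.hold_point_z)
E
```

```text
scene {'fx': 422.9295832642488, 'fy': 422.9295832642488, 'cx': 279.3607597931254, 'cy': 211.8644792846267, 'rvec': array([ 2.12083155, -1.1992596 ,  0.46742859]), 'tvec': array([-0.18341802,  0.3053598 ,  0.92051526])}
top {'fx': 467.4305674425083, 'fy': 467.4305674425083, 'cx': 273.33562868386156, 'cy': 205.86166072767296, 'rvec': array([ 2.15112168, -2.13334114,  0.15035582]), 'tvec': array([0.01870959, 0.38060632, 1.19842197])}
{'clock': 0.1, 'qpos': array([-1.44251532,  0.42660903,  0.07381628,  1.60655894, -0.03407812,
        1.11083919, -0.06708657]), 'dq': array([-0.0015407 , -0.00151863,  0.00272938, -0.00266998,  0.00155541,
       -0.00097078,  0.00137245]), 'effort': array([ 6.82488433e-03, -9.37471104e+01,  3.67586732e+00, -4.55044198e+01,
       -4.87855473e-02,  1.67276716e-02,  5.77275205e-05]), 'position': array([0.18498966, 0.64867972, 0.17027787]), 'orientation': array([ 1.38432247e-01,  9.90371738e-01, -5.76975444e-04, -3.97797158e-05]), 'force': array([-0.72741911, -0.40355051,  0.34438145]), 'ft_torque': array([ 0.02864634, -0.02541336, -0.00522093]), 'grip_force': 0.0, 'grip_width': 0.9969180122802914} 0.0188
```

View pics/scene0.png

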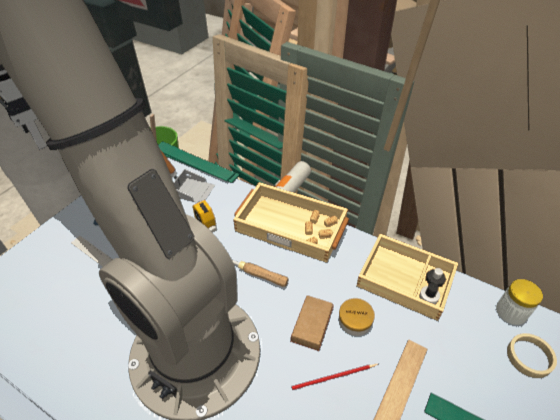

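View pics/top0.png

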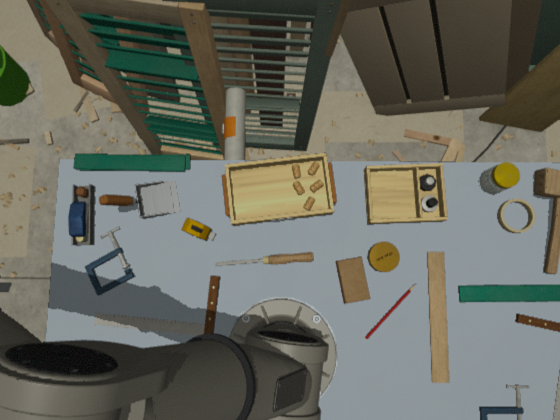

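```bash
cat > h.py <<'E'
import numpy as np,cv2
from plant import bot,cams
from scipy.spatial.transform import Rotation as R
def ray(n,u,v,c=None):
    c=c or cams.calibration(n); M=cv2.Rodrigues(np.array(c['rvec']))[0]; C=-M.T@c['tvec']
    if n=='wrist':
        a,b=(u-c['cx'])/c['fx'],(v-c['cy'])/c['fy']; r=np.hypot(a,b)+1e-12
        d=np.array([a/r*np.sin(r),b/r*np.sin(r),np.cos(r)])
    else: d=np.array([(u-c['cx'])/c['fx'],(v-c['cy'])/c['fy'],1])
    d=M.T@d; return C,d/np.linalg.norm(d)
def pl(n,u,v,z,c=None):
    C,d=ray(n,u,v,c); return C+d*(z-C[2])/d[2]
def proj(n,p,c=None):
    c=c or cams.calibration(n);q=cv2.Rodrigues(np.array(c['rvec']))[0]@np.array(p)+c['tvec']
    if n=='wrist':
        r=np.hypot(q[0],q[1]);t=np.arctan2(r,q[2]);return np.array([c['cx']+c['fx']*t*q[0]/r,c['cy']+c['fy']*t*q[1]/r])
    return np.array([c['cx']+c['fx']*q[0]/q[2],c['cy']+c['fy']*q[1]/q[2]])
def tri(a,b):
    (A,d),(B,e)=a,b; t=np.linalg.lstsq(np.c_[d,-e],B-A,rcond=None)[0]
    p,q=A+d*t[0],B+e*t[1]; return (p+q)/2,np.linalg.norm(p-q)
E
python3 - <<'E'
import cv2,numpy as np
t=cv2.imread('pics/top0.png');s=cv2.imread('pics/scene0.png')
a=cv2.resize(t[150:230,60:260],None,fx=4,fy=4,interpolation=cv2.INTER_CUBIC)
b=cv2.resize(s[160:230,150:350],None,fx=4,fy=4,interpolation=cv2.INTER_CUBIC)
cv2.imwrite('pics/crop1.png',np.vstack([a,b]))
a=cv2.resize(t[145:235,215:455],None,fx=3.3,fy=3.3,interpolation=cv2.INTER_CUBIC)
b=cv2.resize(s[180:270,228:468],None,fx=3.3,fy=3.3,interpolation=cv2.INTER_CUBIC)
cv2.imwrite('pics/crop2.png',np.vstack([a,b]))
E
```

```text
(no output)
```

View pics/crop1.png

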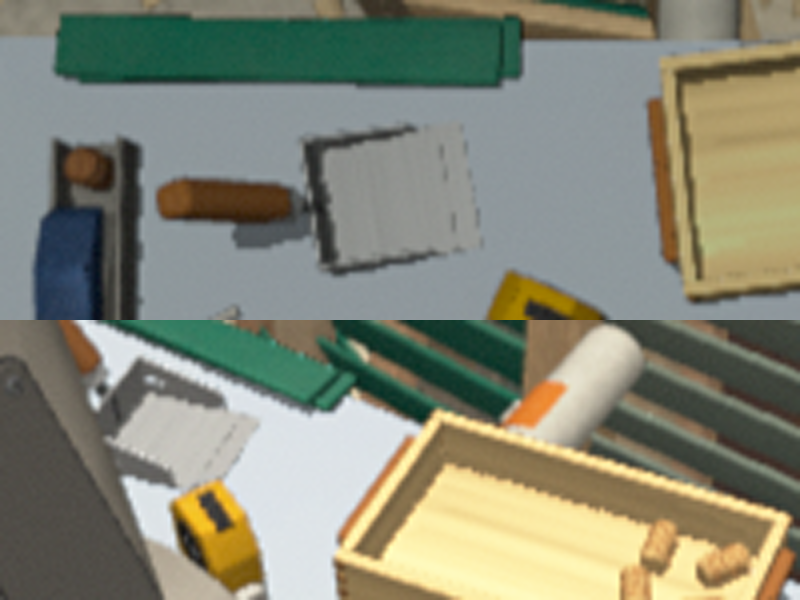

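View pics/crop2.png

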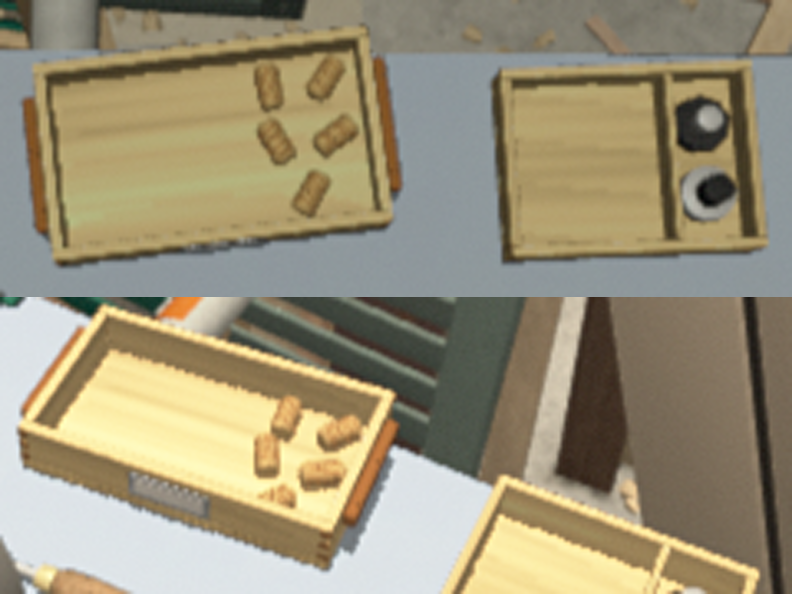

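```bash
python3 - <<'E'
from h import *
np.set_printoptions(precision=4,suppress=True)
T1=lambda u,v:((u+.5)/4+59.5,(v+.5)/4+149.5)
S1=lambda u,v:((u+.5)/4+149.5,(v-320+.5)/4+159.5)
T2=lambda u,v:((u+.5)/3.3+214.5,(v+.5)/3.3+144.5)
S2=lambda u,v:((u+.5)/3.3+227.5,(v-297+.5)/3.3+179.5)
for nm,t,s in[("tote FL",(35,65),(103,308)),("FR",(368,27),(393,390)),("NR",(392,222),(333,530)),("NL",(57,263),(22,427)),("cad FL",(499,68),(501,478)),("cad FR",(750,63),(757,575))]:
    p,e=tri(ray('top',*T2(*t)),ray('scene',*S2(*s))); print(nm,p,e)
z=.05;P=np.array([pl('top',*T2(*q),z)for q in[(35,65),(368,27),(392,222),(57,263)]]);print(P,P.mean(0))
P=P[:,:2];print('sizes',[np.linalg.norm(P[i]-P[i-1]) for i in range(4)],'yaw', np.arctan2(*(P[3]-P[2]+P[0]-P[1])[[0,1]])*-1)
z=.045;P=np.array([pl('top',*T2(*q),z)for q in[(499,68),(750,63),(768,245),(506,260)]]);print(P,P.mean(0))
P=P[:,:2];print('sizes',[np.linalg.norm(P[i]-P[i-1]) for i in range(4)],'yaw', np.arctan2(*(P[3]-P[2]+P[0]-P[1])[[0,1]])*-1)
print('scoop nose L,R',pl('top',*T1(464,124),.001),pl('top',*T1(481,247),.001))
print('scoop back L,R',pl('top',*T1(303,139),.037),pl('top',*T1(328,272),.037))
print('handle end hi/lo',pl('top',*T1(160,199),.128),pl('top',*T1(292,203),.06))
for nm,t,s in[("noseL",(464,124),(258,422)),("noseR",(481,247),(208,485)),("backL",(303,139),(140,360))]:
    p,e=tri(ray('top',*T1(*t)),ray('scene',*S1(*s))); print(nm,p,e)
print('tape,tin',pl('top',198,229,.07),pl('top',384,257,.035))
for q in[(268,87),(326,77),(277,142),(335,135),(312,193)]: print('dow',pl('top',*T2(*q),.022))
E
```

```text
tote FL [0.4871 0.1493 0.0435] 0.0009171846168516628
FR [ 0.5178 -0.1148  0.0522] 0.0008447694745324309
NR [ 0.3642 -0.1348  0.0474] 0.003958126262788502
NL [0.3296 0.1264 0.0488] 0.0029373005967876682
cad FL [ 0.4904 -0.2223  0.0332] 0.0010343156305624712
cad FR [ 0.4944 -0.4208  0.0385] 0.0002865228411315771
[[ 0.4858  0.1483  0.05  ]
 [ 0.5186 -0.1154  0.05  ]
 [ 0.3627 -0.1329  0.05  ]
 [ 0.3285  0.1274  0.05  ]] [0.4239 0.0069 0.05  ]
sizes [np.float64(0.15871865806304417), np.float64(0.26567947263129954), np.float64(0.1569426300198765), np.float64(0.2625022765722471)] yaw 0.1272021194239334
[[ 0.4873 -0.2195  0.045 ]
 [ 0.4928 -0.4183  0.045 ]
 [ 0.3476 -0.426   0.045 ]
 [ 0.3342 -0.2219  0.045 ]] [ 0.4155 -0.3214  0.045 ]
sizes [np.float64(0.15310135870813002), np.float64(0.19891402741533562), np.float64(0.1454022268188224), np.float64(0.20453968069419917)] yaw 0.04690847382985112
scoop nose L,R [0.4514 0.2872 0.001 ] [0.3675 0.2725 0.001 ]
scoop back L,R [0.4333 0.3847 0.037 ] [0.3455 0.3639 0.037 ]
handle end hi/lo [0.3782 0.4413 0.128 ] [0.3871 0.3825 0.06  ]
noseL [ 0.4508  0.2893 -0.0022] 0.003769585030335496
noseR [0.366  0.2701 0.0124] 3.7406433201595487e-05
backL [0.4348 0.3876 0.0283] 0.0004804337720106167
tape,tin [0.3139 0.2107 0.07  ] [ 0.2491 -0.263   0.035 ]
dow [ 0.4757 -0.0373  0.022 ]
dow [ 0.4843 -0.0842  0.022 ]
dow [ 0.4306 -0.0446  0.022 ]
dow [ 0.4366 -0.0912  0.022 ]
dow [ 0.3893 -0.0726  0.022 ]
```

```bash
cat > plan.py <<'E'
from h import *
import json
def scoop_pose(o,head,pitch=0):   # head: deg world of nose dir; pitch: nose-up deg; o: origin
    return np.array(o,float), R.from_euler('ZY',[head,-pitch],degrees=True)
S2T=R.from_matrix(np.array([[-.866025,0,-.5],[0,1,0],[.5,0,-.866025]]).T)
GT=np.array([-.088,0,.092])+.0188*np.array([.5,0,-.866025])
def tool(o,head,pitch=0,back=0):
    p,r=scoop_pose(o,head,pitch); return p+r.apply(GT)-back*(r*S2T).apply([0,0,1]), r*S2T
def by_nose(n,head,pitch=0):
    _,r=scoop_pose(n,head,pitch); return tool(np.array(n)-r.apply([.05,0,0]),head,pitch)
def scoop_now():
    o=bot.get_obs(); r=R.from_quat(o['orientation'])*S2T.inv(); p=o['position']-r.apply(GT)
    m=r.as_matrix(); return p,p+r.apply([.05,0,0]),np.degrees(np.arctan2(m[1,0],m[0,0])),np.degrees(np.arcsin(m[2,0])),np.degrees(np.arcsin(m[2,1]))
def rows(t,n,start=None):
    if start is None:
        o=bot.get_obs(); start=(o['position'],R.from_quat(o['orientation']))
    p0,r0=start; p1,r1=t; d=(r0.inv()*r1).as_rotvec()/n; out=[]
    for i in range(n):
        rc=r0*R.from_rotvec(d*i); s=rc.inv().apply((p1-p0)/n)*1000
        out.append(dict(zip(("dx","dy","dz","rx","ry","rz"),[round(float(x),1) for x in s]+[round(float(x),3) for x in d])))
    print(n,'rows, mm/row %.1f deg/row %.1f'%(np.linalg.norm(p1-p0)/n*1000,np.degrees(np.linalg.norm(d))))
    for x in out: print(json.dumps(x).replace('"dx"','"dx"'))
    return t
def T(x,y,z=0,yaw=.127,c=(.424,.007)): # tote frame -> world
    return np.array([c[0]+np.cos(yaw)*x-np.sin(yaw)*y,c[1]+np.sin(yaw)*x+np.cos(yaw)*y,z])
E
python3 - <<'E'
from plan import *
t=tool([.3995,.3271,0],-78.2,0,.11); print(t[0]); rows(t,8)
E
```

```text
[0.37217933 0.45787669 0.17098152]
8 rows, mm/row 33.4 deg/row 8.6
{"dx": -29.0, "dy": -16.5, "dz": -0.1, "rx": 0.035, "ry": -0.059, "rz": 0.133}
{"dx": -30.9, "dy": -12.5, "dz": 2.2, "rx": 0.035, "ry": -0.059, "rz": 0.133}
{"dx": -32.1, "dy": -8.2, "dz": 4.4, "rx": 0.035, "ry": -0.059, "rz": 0.133}
{"dx": -32.6, "dy": -3.7, "dz": 6.5, "rx": 0.035, "ry": -0.059, "rz": 0.133}
{"dx": -32.3, "dy": 0.9, "dz": 8.5, "rx": 0.035, "ry": -0.059, "rz": 0.133}
{"dx": -31.3, "dy": 5.4, "dz": 10.3, "rx": 0.035, "ry": -0.059, "rz": 0.133}
{"dx": -29.7, "dy": 9.9, "dz": 11.8, "rx": 0.035, "ry": -0.059, "rz": 0.133}
{"dx": -27.3, "dy": 14.1, "dz": 13.0, "rx": 0.035, "ry": -0.059, "rz": 0.133}
```

Call:
{"method": "send_rows", "body": {"rows": [{"dx": -29.0, "dy": -16.5, "dz": 0, "rx": 0.035, "ry": -0.059, "rz": 0.133, "hand": 80}, {"dx": -30.9, "dy": -12.5, "dz": 2, "rx": 0.035, "ry": -0.059, "rz": 0.133}, {"dx": -32, "dy": -8, "dz": 4.5, "rx": 0.035, "ry": -0.059, "rz": 0.133}, {"dx": -32.6, "dy": -3.7, "dz": 6.5, "rx": 0.035, "ry": -0.059, "rz": 0.133}, {"dx": -32.3, "dy": 1, "dz": 8.5, "rx": 0.035, "ry": -0.059, "rz": 0.133}, {"dx": -31.3, "dy": 5.4, "dz": 10.3, "rx": 0.035, "ry": -0.059, "rz": 0.133}, {"dx": -29.7, "dy": 9.9, "dz": 12, "rx": 0.035, "ry": -0.059, "rz": 0.133}, {"dx": -27.3, "dy": 14, "dz": 13, "rx": 0.035, "ry": -0.059, "rz": 0.133}]}}

```text
$.rows[1]: bad value
```

```bash
python3 - <<'E'
from plan import *
c=cams.calibration('wrist'); im=cams.get_image('wrist'); cv2.imwrite('pics/w1.png',cv2.resize(im[:,:,::-1],(784,588),interpolation=cv2.INTER_CUBIC)); np.save('w1.npy',np.r_[c['rvec'],c['tvec'],c['fx'],c['fy'],c['cx'],c['cy']])
print(bot.get_obs()['position'],bot.get_obs()['qpos'],scoop_now())
p,r=scoop_pose([.3995,.3271,0],-78.2)
for nm,q in dict(grip=(-88,0,92),end=(-109,0,128.4),low=(-65,0,52),nL=(50,44,0),nR=(50,-44,0),bL=(-50,44,37),bR=(-50,-44,37)).items(): print(nm,proj('wrist',p+r.apply(np.array(q)/1000),c)*1.4)
E
```

```text
[0.18506637 0.64877985 0.17033945] [-1.44249625  0.42661361  0.07387626  1.60641646 -0.0340641   1.11076953
 -0.06708104] (array([0.21410146, 0.64039658, 0.06546825]), array([0.25573843, 0.62849767, 0.04047268]), np.float64(-15.948746064701716), np.float64(-29.994128725714322), np.float64(-0.05399633511458656))
grip [220.70020757 548.09354156]
end [225.69321384 571.06309148]
low [216.41728061 526.48953209]
nL [187.43242616 541.99383845]
nR [144.13632195 493.02855325]
bL [235.01216124 546.68444681]
bR [186.23477982 491.79161746]
```

View pics/w1.png

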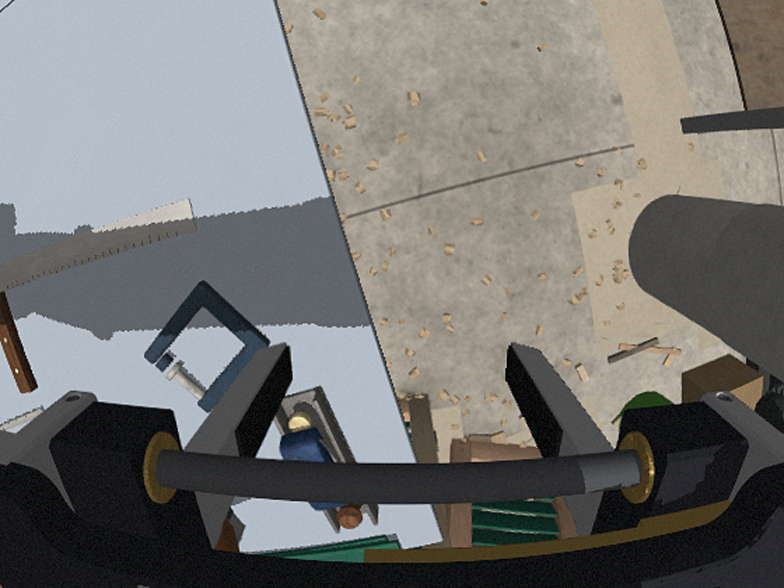

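The arm did not move: rows need `hand` in each. The picture only shows the start view (gripper over the bench edge, scoop out of sight at the bottom left). I'm resending.

Call:
{"method": "send_rows", "body": {"rows": [{"dx": -29.0, "dy": -16.5, "dz": 0, "rx": 0.035, "ry": -0.059, "rz": 0.133, "hand": 80}, {"dx": -30.9, "dy": -12.5, "dz": 2, "rx": 0.035, "ry": -0.059, "rz": 0.133, "hand": 80}, {"dx": -32, "dy": -8, "dz": 4.5, "rx": 0.035, "ry": -0.059, "rz": 0.133, "hand": 80}, {"dx": -32.6, "dy": -3.7, "dz": 6.5, "rx": 0.035, "ry": -0.059, "rz": 0.133, "hand": 80}, {"dx": -32.3, "dy": 1, "dz": 8.5, "rx": 0.035, "ry": -0.059, "rz": 0.133, "hand": 80}, {"dx": -31.3, "dy": 5.4, "dz": 10.3, "rx": 0.035, "ry": -0.059, "rz": 0.133, "hand": 80}, {"dx": -29.7, "dy": 9.9, "dz": 12, "rx": 0.035, "ry": -0.059, "rz": 0.133, "hand": 80}, {"dx": -27.3, "dy": 14, "dz": 13, "rx": 0.035, "ry": -0.059, "rz": 0.133, "hand": 80}]}}

```text
clock: 1.15
position: [0.3724, 0.4577, 0.1714]
orientation: [0.612, 0.747, -0.162, 0.203]
force: [1.0, -0.1, -0.4]
grip_width: 0.849
grip_force: 0.0
```

```bash
python3 - <<'E'
from plan import *
c=cams.calibration('wrist'); im=cams.get_image('wrist'); cv2.imwrite('pics/w2.png',cv2.resize(im[:,:,::-1],(784,588),interpolation=cv2.INTER_CUBIC)); 
import pickle;pickle.dump(c,open('w2.pkl','wb'))
print(bot.get_obs()['position'],bot.get_obs()['qpos'],scoop_now())
p,r=scoop_pose([.3995,.3271,0],-78.2)
for nm,q in dict(grip=(-88,0,92),end=(-109,0,128.4),low=(-65,0,52),nL=(50,44,0),nR=(50,-44,0),bL=(-50,44,37),bR=(-50,-44,37)).items(): print(nm,proj('wrist',p+r.apply(np.array(q)/1000),c)*1.4)
E
```

```text
[0.37565074 0.45424277 0.17096449] [-1.47594443  0.60109424  0.44086491  1.52621578  0.09786126  1.47027399
 -0.89623234] (array([0.39124983, 0.37667139, 0.09579378]), array([0.40069185, 0.32757222, 0.09613935]), np.float64(-79.11462096723791), np.float64(0.3960045449241564), np.float64(0.5065734063696979))
grip [397.72411495 288.1256341 ]
end [397.87221526 305.58577979]
low [397.59976884 273.43088334]
nL [439.84802943 320.23329939]
nR [356.18828919 320.96498627]
bL [450.08782665 274.1497234 ]
bR [345.13569943 275.06495672]
```

View pics/w2.png

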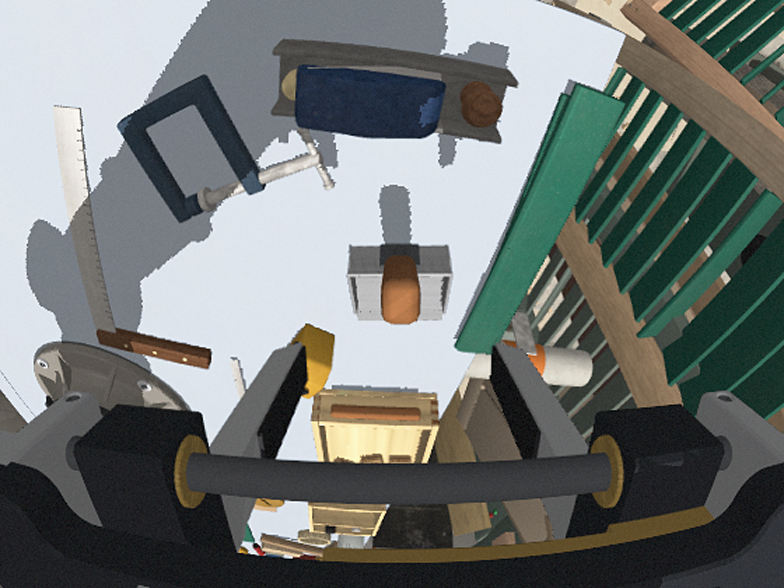

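The wrist picture shows the handle in line with the tool, at pixel (401,300). The pan corners (350,274), (451,274), (443,320) and (357,321) are within 4 px of prediction, so I'm shifting the estimate +2.5 mm in x. Next I descend.

```bash
python3 - <<'E'
from plan import *
o=bot.get_obs();print(o['clock'],o['position'],o['dq'])
rows(tool([.402,.3275,0],-78.2,0,0),5)
E
```

```text
1.2 [0.37565074 0.45424277 0.17096449] [ 0.00181522 -0.0259312  -0.02797551  0.02896979  0.0082536  -0.06127587
  0.11014874]
5 rows, mm/row 21.6 deg/row 0.2
{"dx": 0.9, "dy": -0.0, "dz": 21.6, "rx": -0.0, "ry": 0.001, "rz": -0.004}
{"dx": 0.8, "dy": -0.0, "dz": 21.6, "rx": -0.0, "ry": 0.001, "rz": -0.004}
{"dx": 0.8, "dy": -0.0, "dz": 21.6, "rx": -0.0, "ry": 0.001, "rz": -0.004}
{"dx": 0.8, "dy": -0.0, "dz": 21.6, "rx": -0.0, "ry": 0.001, "rz": -0.004}
{"dx": 0.7, "dy": -0.0, "dz": 21.6, "rx": -0.0, "ry": 0.001, "rz": -0.004}
```

Call:
{"method": "send_rows", "body": {"rows": [{"dx": 0, "dy": 0, "dz": 0, "rx": 0, "ry": 0, "rz": 0, "hand": 80}, {"dx": 0.8, "dy": 0, "dz": 21, "rx": 0, "ry": 0, "rz": 0, "hand": 80}, {"dx": 0.8, "dy": 0, "dz": 21, "rx": 0, "ry": 0, "rz": 0, "hand": 80}, {"dx": 0.8, "dy": 0, "dz": 21, "rx": 0, "ry": 0, "rz": 0, "hand": 80}, {"dx": 0, "dy": 0, "dz": 0, "rx": 0, "ry": 0, "rz": 0, "hand": 80}, {"dx": 0, "dy": 0, "dz": 0, "rx": 0, "ry": 0, "rz": 0, "hand": 80}]}}

```text
clock: 1.95
position: [0.378, 0.4307, 0.1164]
orientation: [0.61, 0.749, -0.161, 0.201]
force: [0.4, -0.2, -0.2]
grip_width: 0.853
grip_force: 0.0
```

```bash
python3 - <<'E'
from plan import *
o=bot.get_obs();print(o['clock'],o['position'],o['dq'],scoop_now())
rows(tool([.402,.3275,0],-78.2,0,0),3)
E
```

```text
1.95 [0.37798597 0.43071671 0.11639554] [ 0.00011748  0.00177885  0.00343153 -0.00712159 -0.00107967 -0.00116071
 -0.0043102 ] (array([0.39436083, 0.35402648, 0.04048928]), array([0.40457658, 0.30508137, 0.0403693 ]), np.float64(-78.2105601234746), np.float64(-0.13748391640580537), np.float64(0.2727288359673926))
3 rows, mm/row 16.4 deg/row 0.1
{"dx": -1.2, "dy": 0.7, "dz": 16.3, "rx": 0.001, "ry": -0.001, "rz": -0.001}
{"dx": -1.1, "dy": 0.8, "dz": 16.3, "rx": 0.001, "ry": -0.001, "rz": -0.001}
{"dx": -1.1, "dy": 0.8, "dz": 16.3, "rx": 0.001, "ry": -0.001, "rz": -0.001}
```

Call:
{"method": "send_rows", "body": {"rows": [{"dx": -1.2, "dy": 0.7, "dz": 16.3, "rx": 0, "ry": 0, "rz": 0, "hand": 80}, {"dx": -1.1, "dy": 0.8, "dz": 16.3, "rx": 0, "ry": 0, "rz": 0, "hand": 80}, {"dx": -1.1, "dy": 0.8, "dz": 16.3, "rx": 0, "ry": 0, "rz": 0, "hand": 80}, {"dx": 0, "dy": 0, "dz": 0, "rx": 0, "ry": 0, "rz": 0, "hand": 60}, {"dx": 0, "dy": 0, "dz": 0, "rx": 0, "ry": 0, "rz": 0, "hand": 34}, {"dx": 0, "dy": 0, "dz": 0, "rx": 0, "ry": 0, "rz": 0, "hand": 10}, {"dx": 0, "dy": 0, "dz": 0, "rx": 0, "ry": 0, "rz": 0, "hand": 10}, {"dx": 0, "dy": 0, "dz": 0, "rx": 0, "ry": 0, "rz": 0, "hand": 10}], "grip_force": 55}}

```text
clock: 2.95
position: [0.3863, 0.4035, 0.0752]
orientation: [0.61, 0.749, -0.161, 0.202]
force: [0.4, -0.9, 0.1]
grip_width: 0.355
grip_force: 0.0
```

Call:
{"method": "send_rows", "body": {"rows": [{"dx": 0, "dy": 0, "dz": 0, "rx": 0, "ry": 0, "rz": 0, "hand": 10}, {"dx": 0, "dy": 0, "dz": 0, "rx": 0, "ry": 0, "rz": 0, "hand": 10}, {"dx": 0, "dy": 0, "dz": 0, "rx": 0, "ry": 0, "rz": 0, "hand": 10}]}}

```text
clock: 3.32
position: [0.3863, 0.4034, 0.075]
orientation: [0.61, 0.749, -0.161, 0.202]
force: [0.4, -0.3, 0.9]
grip_width: 0.253
grip_force: 55.0
```

```bash
python3 - <<'E'
from plan import *
o=bot.get_obs();print(o['clock'],o['position'],o['force'],o['grip_width'],o['grip_force'],scoop_now())
s=(o['position'],R.from_quat(o['orientation']))
p,_,h,pi,_=scoop_now()
# lift to z=.13 then over tote
a=tool([p[0],p[1],.12],h,0); rows(a,4)
pre=tool(T(.020,.035,.12),-82.7,0); rows(pre,8,a); print(T(.02,.035))
E
```

```text
3.325 [0.38630594 0.40343195 0.07503792] [ 0.37603558 -0.32302822  0.88693962] 0.25293316659192766 54.9572879076004 (array([ 0.40259066,  0.32662765, -0.00077233]), array([ 0.41273887,  0.27766838, -0.00083112]), np.float64(-78.28963888735383), np.float64(-0.06736895029539935), np.float64(0.27031556857824435))
4 rows, mm/row 30.2 deg/row 0.1
{"dx": -15.0, "dy": 0.2, "dz": -26.2, "rx": 0.001, "ry": -0.0, "rz": -0.001}
{"dx": -15.0, "dy": 0.2, "dz": -26.2, "rx": 0.001, "ry": -0.0, "rz": -0.001}
{"dx": -15.1, "dy": 0.2, "dz": -26.1, "rx": 0.001, "ry": -0.0, "rz": -0.001}
{"dx": -15.1, "dy": 0.1, "dz": -26.1, "rx": 0.001, "ry": -0.0, "rz": -0.001}
8 rows, mm/row 35.6 deg/row 0.6
{"dx": -30.8, "dy": -1.9, "dz": 17.8, "rx": 0.005, "ry": -0.0, "rz": 0.008}
{"dx": -30.8, "dy": -1.6, "dz": 17.8, "rx": 0.005, "ry": -0.0, "rz": 0.008}
{"dx": -30.8, "dy": -1.2, "dz": 17.8, "rx": 0.005, "ry": -0.0, "rz": 0.008}
{"dx": -30.8, "dy": -0.9, "dz": 17.8, "rx": 0.005, "ry": -0.0, "rz": 0.008}
{"dx": -30.8, "dy": -0.5, "dz": 17.8, "rx": 0.005, "ry": -0.0, "rz": 0.008}
{"dx": -30.8, "dy": -0.2, "dz": 17.8, "rx": 0.005, "ry": -0.0, "rz": 0.008}
{"dx": -30.8, "dy": 0.2, "dz": 17.8, "rx": 0.005, "ry": -0.0, "rz": 0.008}
{"dx": -30.8, "dy": 0.5, "dz": 17.8, "rx": 0.005, "ry": -0.0, "rz": 0.008}
[0.43940587 0.0442513  0.        ]
```

Call:
{"method": "send_rows", "body": {"rows": [{"dx": -15.0, "dy": 0, "dz": -26, "rx": 0, "ry": 0, "rz": 0, "hand": 10}, {"dx": -15.0, "dy": 0, "dz": -26, "rx": 0, "ry": 0, "rz": 0, "hand": 10}, {"dx": -15.0, "dy": 0, "dz": -26, "rx": 0, "ry": 0, "rz": 0, "hand": 10}, {"dx": -15.0, "dy": 0, "dz": -26, "rx": 0, "ry": 0, "rz": 0, "hand": 10}]}}

```text
clock: 3.82
position: [0.3857, 0.4031, 0.1959]
orientation: [0.61, 0.749, -0.161, 0.202]
force: [1.2, -0.1, -2.1]
grip_width: 0.251
grip_force: 55.0
```

Call:
{"method": "send_rows", "body": {"rows": [{"dx": -30.8, "dy": -1.9, "dz": 17.8, "rx": 0.005, "ry": 0, "rz": 0.008, "hand": 10}, {"dx": -30.8, "dy": -1.6, "dz": 17.8, "rx": 0.005, "ry": 0, "rz": 0.008, "hand": 10}, {"dx": -30.8, "dy": -1.2, "dz": 17.8, "rx": 0.005, "ry": 0, "rz": 0.008, "hand": 10}, {"dx": -30.8, "dy": -0.9, "dz": 17.8, "rx": 0.005, "ry": 0, "rz": 0.008, "hand": 10}, {"dx": -30.8, "dy": -0.5, "dz": 17.8, "rx": 0.005, "ry": 0, "rz": 0.008, "hand": 10}, {"dx": -30.8, "dy": -0.2, "dz": 17.8, "rx": 0.005, "ry": 0, "rz": 0.008, "hand": 10}, {"dx": -30.8, "dy": 0.2, "dz": 17.8, "rx": 0.005, "ry": 0, "rz": 0.008, "hand": 10}, {"dx": -30.8, "dy": 0.5, "dz": 17.8, "rx": 0.005, "ry": 0, "rz": 0.008, "hand": 10}]}}

```text
clock: 4.82
position: [0.4289, 0.1203, 0.1945]
orientation: [0.638, 0.725, -0.17, 0.194]
force: [1.1, -0.0, -2.2]
grip_width: 0.255
grip_force: 54.9
```

Call:
{"method": "send_rows", "body": {"rows": [{"dx": 0, "dy": 0, "dz": 0, "rx": 0, "ry": 0, "rz": 0, "hand": 10}, {"dx": 0, "dy": 0, "dz": 0, "rx": 0, "ry": 0, "rz": 0, "hand": 10}, {"dx": 0, "dy": 0, "dz": 0, "rx": 0, "ry": 0, "rz": 0, "hand": 10}]}}

```text
clock: 5.2
position: [0.4289, 0.1224, 0.1946]
orientation: [0.638, 0.726, -0.17, 0.195]
force: [0.7, 1.2, -2.3]
grip_width: 0.253
grip_force: 55.0
```

```bash
python3 - <<'E'
from plan import *
print(scoop_now(),bot.get_obs()['qpos'])
t=cams.get_image('top')[:,:,::-1];s=cams.get_image('scene')[:,:,::-1]
a=cv2.resize(t[145:235,215:415],None,fx=4,fy=4,interpolation=cv2.INTER_CUBIC)
b=cv2.resize(s[175:235,190:390],None,fx=4,fy=4,interpolation=cv2.INTER_CUBIC)
cv2.imwrite('pics/over.png',np.vstack([a,b])[:600])
p,_,h,pi,ro=scoop_now()
_,r=scoop_pose(p,h,pi)
for q in[(50,44,0),(50,-44,0),(-50,44,37),(-50,-44,37)]: print((proj('top',p+r.apply(np.array(q)/1e3))-(214.5,144.5))*4)
E
```

```text
(array([0.43921255, 0.04461833, 0.11874383]), array([ 0.44569483, -0.00495964,  0.11867859]), np.float64(-82.5508796438928), np.float64(-0.07476102799507903), np.float64(0.12055098127060189)) [-1.31195002  0.21589156  0.59477973  2.02143454  0.32810721  1.25486751
 -0.73323812]
[270.53776842  49.58295916]
[288.3828109  189.13556814]
[104.92214142  54.0175664 ]
[121.45263203 198.42204994]
```

View pics/over.png

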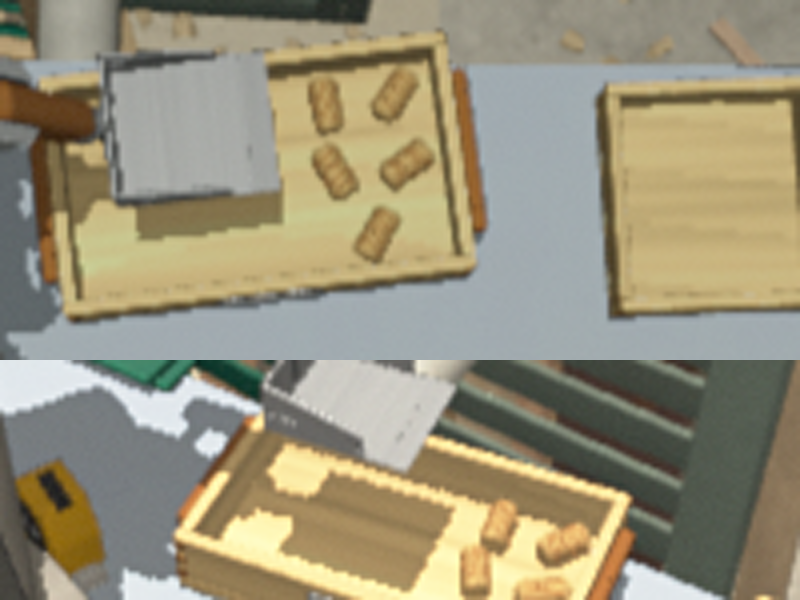

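The picture shows the scoop over the tote as planned. The nose corners are at (268,53) and (281,192), within about 3 mm of prediction, with the dowels ahead of it. I'm lowering it.

Call:
{"method": "send_rows", "body": {"rows": [{"dx": 11, "dy": 0, "dz": 19, "rx": 0, "ry": 0, "rz": 0, "hand": 10}, {"dx": 11, "dy": 0, "dz": 19, "rx": 0, "ry": 0, "rz": 0, "hand": 10}, {"dx": 11, "dy": 0, "dz": 19, "rx": 0, "ry": 0, "rz": 0, "hand": 10}, {"dx": 11, "dy": 0, "dz": 19, "rx": 0, "ry": 0, "rz": 0, "hand": 10}, {"dx": 9, "dy": 0, "dz": 15.5, "rx": 0, "ry": 0, "rz": 0, "hand": 10}, {"dx": 0, "dy": 0, "dz": 0, "rx": 0, "ry": 0, "rz": 0, "hand": 10}, {"dx": 0, "dy": 0, "dz": 0, "rx": 0, "ry": 0, "rz": 0, "hand": 10}]}}

```text
clock: 6.18
position: [0.4292, 0.1223, 0.0894]
orientation: [0.638, 0.726, -0.17, 0.195]
force: [-1.0, 0.2, -2.3]
grip_width: 0.249
grip_force: 54.9
```

```bash
python3 - <<'E'
from plan import *
print(scoop_now(),bot.get_obs()['force'])
E
```

```text
(array([0.43951594, 0.04443047, 0.01354244]), array([ 0.44595282, -0.00515342,  0.0134788 ]), np.float64(-82.60334579569259), np.float64(-0.07293298288039445), np.float64(0.1312905555139958)) [-1.03754903  0.15094497 -2.30769902]
```

Call:
{"method": "send_rows", "body": {"rows": [{"dx": 1.0, "dy": 0, "dz": 1.7, "rx": 0, "ry": 0.018, "rz": 0, "hand": 10}, {"dx": 1.0, "dy": 0, "dz": 1.7, "rx": 0, "ry": 0, "rz": 0, "hand": 10}, {"dx": 0, "dy": 0, "dz": 0, "rx": 0, "ry": 0, "rz": 0, "hand": 10}]}}

```text
clock: 6.55
position: [0.4291, 0.1221, 0.0851]
orientation: [0.639, 0.727, -0.164, 0.188]
force: [0.7, 0.1, -1.1]
grip_width: 0.249
grip_force: 55.0
```

```bash
python3 - <<'E'
from plan import *
print(scoop_now(),bot.get_obs()['force'])
E
```

```text
(array([0.43918936, 0.04567498, 0.00787101]), array([ 0.44561822, -0.00390033,  0.0068922 ]), np.float64(-82.61119908641757), np.float64(-1.1217054652793865), np.float64(0.12918140913362525)) [ 0.68153761  0.13403194 -1.07894416]
```

Call:
{"method": "send_rows", "body": {"rows": [{"dx": -7.5, "dy": 0, "dz": 4.9, "rx": 0, "ry": 0, "rz": 0, "hand": 10}, {"dx": -7.9, "dy": 0, "dz": 4.4, "rx": 0, "ry": 0, "rz": 0, "hand": 10}, {"dx": -7.9, "dy": 0, "dz": 4.4, "rx": 0, "ry": 0, "rz": 0, "hand": 10}, {"dx": -7.9, "dy": 0, "dz": 4.4, "rx": 0, "ry": 0, "rz": 0, "hand": 10}, {"dx": -7.9, "dy": 0, "dz": 4.4, "rx": 0, "ry": 0, "rz": 0, "hand": 10}, {"dx": -7.9, "dy": 0, "dz": 4.4, "rx": 0, "ry": 0, "rz": 0, "hand": 10}, {"dx": -7.9, "dy": 0, "dz": 4.4, "rx": 0, "ry": 0, "rz": 0, "hand": 10}, {"dx": -7.9, "dy": 0, "dz": 4.4, "rx": 0, "ry": 0, "rz": 0, "hand": 10}]}}

```text
clock: 7.55
position: [0.4391, 0.0512, 0.0844]
orientation: [0.639, 0.728, -0.163, 0.188]
force: [-1.9, 7.3, 8.7]
grip_width: 0.248
grip_force: 55.0
```

```bash
python3 - <<'E'
from plan import *
p,n,h,pi,ro=scoop_now();print(n,h,pi,ro,bot.get_obs()['force'])
t=cams.get_image('top')[:,:,::-1]
cv2.imwrite('pics/run.png',cv2.resize(t[145:235,215:345],None,fx=6,fy=6,interpolation=cv2.INTER_CUBIC))
E
```

```text
[ 0.45587201 -0.07474557  0.00606488] -82.53399466708235 -1.1711809955014394 0.19044939892012458 [-1.87092009  7.26336552  8.71120076]
```

View pics/run.png

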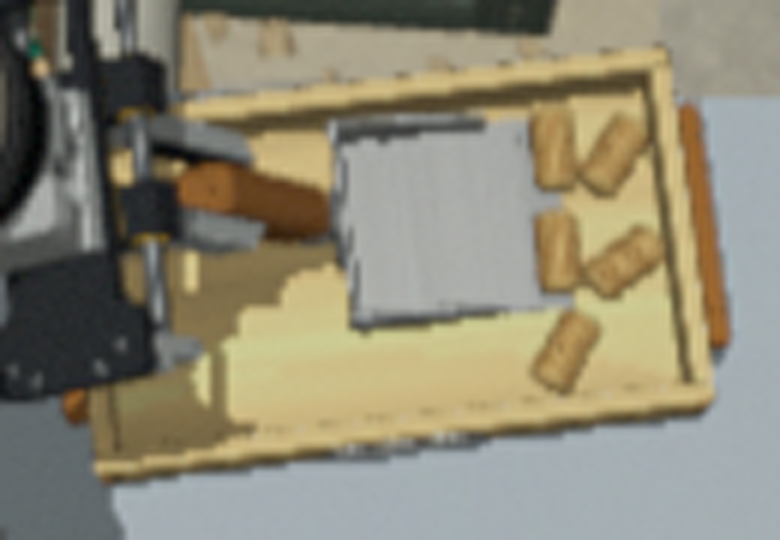

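The picture shows two dowels lying across the lip at (553,145) and (557,250), two more against the end at (612,150) and (623,260), and the fifth at (567,350) outside the cheek. I'm pushing on.

Call:
{"method": "send_rows", "body": {"rows": [{"dx": -5.5, "dy": 0, "dz": 2.5, "rx": 0, "ry": 0, "rz": 0, "hand": 10}, {"dx": -5.3, "dy": 0, "dz": 2.9, "rx": 0, "ry": 0, "rz": 0, "hand": 10}, {"dx": -5.3, "dy": 0, "dz": 2.9, "rx": 0, "ry": 0, "rz": 0, "hand": 10}, {"dx": -5.3, "dy": 0, "dz": 2.9, "rx": 0, "ry": 0, "rz": 0, "hand": 10}, {"dx": -5.3, "dy": 0, "dz": 2.9, "rx": 0, "ry": 0, "rz": 0, "hand": 10}]}}

```text
clock: 8.22
position: [0.4427, 0.0209, 0.0848]
orientation: [0.639, 0.728, -0.163, 0.188]
force: [-1.8, 5.6, 5.2]
grip_width: 0.254
grip_force: 55.0
```

```bash
python3 - <<'E'
from plan import *
p,n,h,pi,ro=scoop_now();print(n,h,pi,ro,bot.get_obs()['force'])
t=cams.get_image('top')[:,:,::-1]
cv2.imwrite('pics/run2.png',cv2.resize(t[145:235,215:345],None,fx=6,fy=6,interpolation=cv2.INTER_CUBIC))
E
```

```text
[ 0.4593459  -0.10507996  0.00651636] -82.56599897087905 -1.149165455081324 0.16331658859073855 [-1.78599928  5.60768849  5.18388959]
```

Call:
{"method": "send_rows", "body": {"rows": [{"dx": -2.6, "dy": 0, "dz": 1.4, "rx": 0, "ry": 0, "rz": 0, "hand": 10}, {"dx": -2.6, "dy": 0, "dz": 1.4, "rx": 0, "ry": 0, "rz": 0, "hand": 10}, {"dx": 0, "dy": 0, "dz": 0, "rx": 0, "ry": 0, "rz": 0, "hand": 10}]}}

```text
clock: 8.65
position: [0.4434, 0.0154, 0.0848]
orientation: [0.639, 0.728, -0.163, 0.188]
force: [-1.5, 6.1, 4.9]
grip_width: 0.247
grip_force: 55.0
```

```bash
python3 - <<'E'
from plan import *
p,n,h,pi,ro=scoop_now();print(n,h,pi,ro,bot.get_obs()['force'])
t=cams.get_image('top')[:,:,::-1]
cv2.imwrite('pics/run2.png',cv2.resize(t[145:235,215:345],None,fx=6,fy=6,interpolation=cv2.INTER_CUBIC))
E
```

```text
[ 0.46001173 -0.11059116  0.00651003] -82.57002132628556 -1.1572516832638289 0.1607334500762783 [-1.45955371  6.12747558  4.8784225 ]
```

View pics/run2.png

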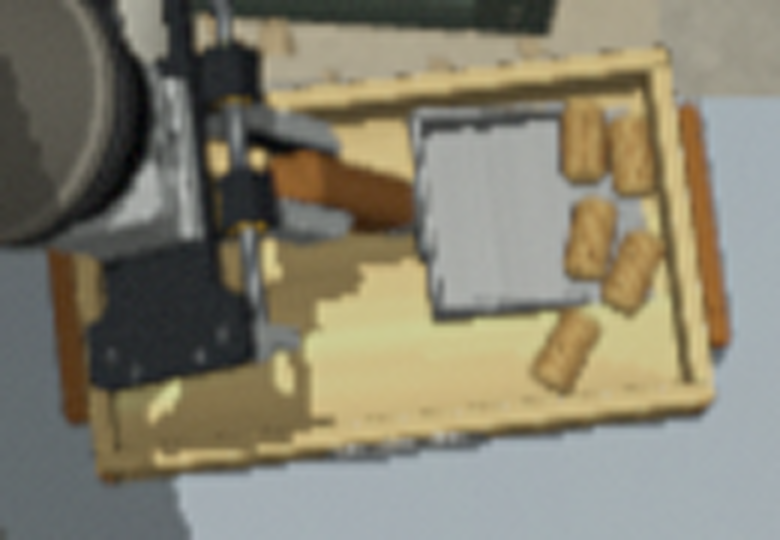

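The picture shows two dowels wholly on the pan at (583,140) and (590,238). Two more are at the end wall, at (632,150) and (632,270), with the lip partly under them. The gap from nose to wall is about 30 px (roughly 12 mm), so I'm pushing further.

Call:
{"method": "send_rows", "body": {"rows": [{"dx": -2.6, "dy": 0, "dz": 1.4, "rx": 0, "ry": 0, "rz": 0, "hand": 10}, {"dx": -2.6, "dy": 0, "dz": 1.4, "rx": 0, "ry": 0, "rz": 0, "hand": 10}]}}

```text
clock: 8.95
position: [0.4454, 0.0131, 0.085]
orientation: [0.639, 0.729, -0.161, 0.188]
force: [-9.6, 36.3, 29.7]
grip_width: 0.249
grip_force: 55.1
```

Call:
{"method": "send_rows", "body": {"rows": [{"dx": -1.8, "dy": 0, "dz": 1, "rx": 0, "ry": 0, "rz": 0, "hand": 10}, {"dx": 0, "dy": 0, "dz": 0, "rx": 0, "ry": 0, "rz": 0, "hand": 10}]}}

```text
clock: 9.2
position: [0.4462, 0.0119, 0.0852]
orientation: [0.639, 0.729, -0.16, 0.188]
force: [-9.3, 32.8, 27.7]
grip_width: 0.257
grip_force: 55.1
```

```bash
cat > look.py <<'E'
from plan import *
def look(name,box=(215,145,345,235)):
    t=cams.get_image('top'); x0,y0,x1,y1=box
    cv2.imwrite(f'pics/{name}.png',cv2.resize(t[y0:y1,x0:x1,::-1],None,fx=6,fy=6,interpolation=cv2.INTER_CUBIC))
    c=t[y0:y1,x0:x1]; hsv=cv2.cvtColor(cv2.resize(c,None,fx=4,fy=4,interpolation=cv2.INTER_CUBIC),cv2.COLOR_RGB2HSV)
    return c,hsv
def tf(p,yaw=.127,c=(.424,.007)):
    d=np.array(p[:2])-c; return np.array([np.cos(yaw)*d[0]+np.sin(yaw)*d[1],-np.sin(yaw)*d[0]+np.cos(yaw)*d[1]])
E
python3 - <<'E'
from look import *
p,n,h,pi,ro=scoop_now();print(n,tf(n),h,pi,ro,bot.get_obs()['force'])
c,hsv=look('run3')
# sample HSV at known dowels in run2 view (coords /6*4)
for u,v in[(583,140),(590,238),(567,350),(500,200),(660,250),(300,400)]: print((u,v),hsv[v*4//6,u*4//6])
m=cv2.inRange(hsv,(8,90,90),(17,255,255))
k,l,s,ce=cv2.connectedComponentsWithStats(m)
for i in range(1,k):
    if s[i,4]>150:
        u,v=ce[i]/4+np.array([214.6,144.6]); print(s[i],(u-215)*6,(v-145)*6,tf(pl('top',u,v,.02)))
# row scan through the gap: print hue/sat along the scoop axis line
for v in (190,205,215): print([tuple(hsv[v*4//6,u*4//6]) for u in range(600,700,8)])
E
```

```text
[ 0.46357762 -0.11358676  0.00628992] [ 0.02398549 -0.12462845] -82.33881672865884 -1.4276311089149694 0.3520342681319715 [-9.28270045 32.82567994 27.7082719 ]
(583, 140) [ 19 129 174]
(590, 238) [ 20 124 183]
(567, 350) [ 19 130 183]
(500, 200) [ 50   5 166]
(660, 250) [ 20 117 140]
(300, 400) [ 21 107 129]
[ 452   70   34  162 2081] 700.9010571840462 223.2847669389716 [ 0.00448869 -0.14173003]
[ 182   97   99   41 2379] 343.29798234552345 173.99029003783107 [0.04554353 0.01299851]
[(np.uint8(20), np.uint8(54), np.uint8(164)), (np.uint8(21), np.uint8(23), np.uint8(158)), (np.uint8(18), np.uint8(106), np.uint8(118)), (np.uint8(20), np.uint8(126), np.uint8(150)), (np.uint8(20), np.uint8(126), np.uint8(152)), (np.uint8(20), np.uint8(121), np.uint8(150)), (np.uint8(20), np.uint8(127), np.uint8(131)), (np.uint8(20), np.uint8(126), np.uint8(99)), (np.uint8(22), np.uint8(106), np.uint8(125)), (np.uint8(22), np.uint8(96), np.uint8(202)), (np.uint8(22), np.uint8(92), np.uint8(205)), (np.uint8(20), np.uint8(105), np.uint8(162)), (np.uint8(15), np.uint8(176), np.uint8(149))]
[(np.uint8(19), np
[... 455 characters left out ...]
8(90), np.uint8(209)), (np.uint8(22), np.uint8(98), np.uint8(188)), (np.uint8(15), np.uint8(173), np.uint8(146))]
[(np.uint8(19), np.uint8(132), np.uint8(172)), (np.uint8(19), np.uint8(138), np.uint8(164)), (np.uint8(18), np.uint8(90), np.uint8(144)), (np.uint8(40), np.uint8(5), np.uint8(149)), (np.uint8(30), np.uint8(5), np.uint8(153)), (np.uint8(34), np.uint8(11), np.uint8(157)), (np.uint8(23), np.uint8(33), np.uint8(156)), (np.uint8(25), np.uint8(85), np.uint8(182)), (np.uint8(22), np.uint8(113), np.uint8(99)), (np.uint8(22), np.uint8(90), np.uint8(182)), (np.uint8(22), np.uint8(90), np.uint8(208)), (np.uint8(23), np.uint8(94), np.uint8(190)), (np.uint8(15), np.uint8(167), np.uint8(145))]
```

```bash
python3 - <<'E'
from look import *
p,n,h,pi,ro=scoop_now()
def tgt(P): 
    a=T(tf(n)[0],tf(n)[1]); a[2]=n[2]+.001+.1*np.sin(np.radians(P-pi)); return by_nose(a,h,P)
s=None
for P in (4,9,14,20): s=rows(tgt(P),2,s)
E
```

```text
2 rows, mm/row 3.6 deg/row 2.7
{"dx": 3.5, "dy": 0.2, "dz": -0.8, "rx": 0.003, "ry": -0.047, "rz": -0.002}
{"dx": 3.4, "dy": 0.2, "dz": -1.0, "rx": 0.003, "ry": -0.047, "rz": -0.002}
2 rows, mm/row 3.1 deg/row 2.5
{"dx": 3.1, "dy": -0.0, "dz": -0.1, "rx": 0.0, "ry": -0.044, "rz": 0.0}
{"dx": 3.1, "dy": -0.0, "dz": -0.3, "rx": 0.0, "ry": -0.044, "rz": 0.0}
2 rows, mm/row 2.8 deg/row 2.5
{"dx": 2.8, "dy": -0.0, "dz": 0.1, "rx": 0.0, "ry": -0.044, "rz": 0.0}
{"dx": 2.8, "dy": -0.0, "dz": 0.0, "rx": 0.0, "ry": -0.044, "rz": 0.0}
2 rows, mm/row 3.2 deg/row 3.0
{"dx": 3.1, "dy": 0.0, "dz": 0.6, "rx": -0.0, "ry": -0.052, "rz": -0.0}
{"dx": 3.2, "dy": 0.0, "dz": 0.5, "rx": -0.0, "ry": -0.052, "rz": -0.0}
```

Call:
{"method": "send_rows", "body": {"rows": [{"dx": 3.5, "dy": 0, "dz": -0.8, "rx": 0, "ry": -0.047, "rz": 0, "hand": 10}, {"dx": 3.4, "dy": 0, "dz": -1.0, "rx": 0, "ry": -0.047, "rz": 0, "hand": 10}, {"dx": 3.1, "dy": 0, "dz": -0.1, "rx": 0, "ry": -0.044, "rz": 0, "hand": 10}, {"dx": 3.1, "dy": 0, "dz": -0.3, "rx": 0, "ry": -0.044, "rz": 0, "hand": 10}]}}

```text
clock: 9.75
position: [0.4433, 0.0207, 0.0797]
orientation: [0.621, 0.708, -0.221, 0.254]
force: [-6.4, 16.1, 19.7]
grip_width: 0.25
grip_force: 55.0
```

```bash
python3 - <<'E'
from look import *
p,n,h,pi,ro=scoop_now();print(n,tf(n),h,pi,ro,bot.get_obs()['force'])
c,hsv=look('run4')
m=cv2.inRange(hsv,(16,108,150),(21,255,255))
m=cv2.morphologyEx(m,cv2.MORPH_OPEN,np.ones((7,7)))
k,l,s,ce=cv2.connectedComponentsWithStats(m)
for i in range(1,k):
    if s[i,4]>300: print((s[i]*[1.5,1.5,1.5,1.5,1]).astype(int),ce[i]*1.5)
E
```

```text
[ 0.46156489 -0.11728557  0.02581565] [ 0.02152048 -0.12804254] -82.55137716186167 9.321024230157047 0.19354883381664303 [-6.37543133 16.1336778  19.6553577 ]
[558  97  43  73 891] [578.86026936 133.22558923]
[615 120  36  70 902] [632.79046563 154.53325942]
[573 193  40  70 909] [591.72772277 227.38448845]
[609 223  48  70 916] [631.51473799 257.84115721]
[538 315  55  67 886] [565.09875847 348.15914221]
```

Call:
{"method": "send_rows", "body": {"rows": [{"dx": 2.0, "dy": 0, "dz": -1.2, "rx": 0, "ry": -0.044, "rz": 0, "hand": 10}, {"dx": 2.0, "dy": 0, "dz": -1.3, "rx": 0, "ry": -0.044, "rz": 0, "hand": 10}, {"dx": 2.7, "dy": 0, "dz": -0.3, "rx": 0, "ry": -0.052, "rz": 0, "hand": 10}, {"dx": 2.8, "dy": 0, "dz": -0.3, "rx": 0, "ry": -0.052, "rz": 0, "hand": 10}]}}

```text
clock: 10.3
position: [0.4411, 0.0277, 0.075]
orientation: [0.597, 0.679, -0.281, 0.321]
force: [0.3, 0.8, -2.3]
grip_width: 0.253
grip_force: 55.0
```

```bash
cat >> look.py <<'E'
def dowels(name,box=(215,145,345,235)):
    p,n,h,pi,ro=scoop_now();print(n,tf(n),h,pi,ro,bot.get_obs()['force'])
    c,hsv=look(name,box)
    m=cv2.morphologyEx(cv2.inRange(hsv,(16,108,150),(21,255,255)),cv2.MORPH_OPEN,np.ones((7,7)))
    k,l,s,ce=cv2.connectedComponentsWithStats(m)
    for i in range(1,k):
        if s[i,4]>300: print((s[i]*[1.5,1.5,1.5,1.5,1]).astype(int),ce[i]*1.5)
E
python3 - <<'E'
from look import *
dowels('run5')
E
```

```text
[ 0.46003733 -0.11807431  0.04916894] [ 0.01990532 -0.12863145] -82.6481026110305 20.50311762920293 0.10264394398797765 [ 0.32106272  0.83825754 -2.31059843]
[559  93  45  72 758] [581.19063325 126.63324538]
[619 112  33  73 839] [635.38319428 148.66626937]
[445 156  31  72 783] [459.6743295  191.82183908]
[603 214  37  72 825] [621.77272727 251.01272727]
[541 315  49  66 708] [565.69279661 348.00423729]
```

```bash
python3 - <<'E'
from look import *
p,n,h,pi,ro=scoop_now()
a=n.copy(); a[2]=.010+.1*np.sin(np.radians(33)); rows(by_nose(a,h,33),4)
E
```

```text
4 rows, mm/row 4.1 deg/row 3.1
{"dx": 3.5, "dy": 0.0, "dz": 2.2, "rx": 0.0, "ry": -0.054, "rz": -0.0}
{"dx": 3.6, "dy": 0.0, "dz": 2.0, "rx": 0.0, "ry": -0.054, "rz": -0.0}
{"dx": 3.7, "dy": 0.0, "dz": 1.8, "rx": 0.0, "ry": -0.054, "rz": -0.0}
{"dx": 3.8, "dy": 0.0, "dz": 1.6, "rx": 0.0, "ry": -0.054, "rz": -0.0}
```

Call:
{"method": "send_rows", "body": {"rows": [{"dx": 3.5, "dy": 0, "dz": 2.0, "rx": 0, "ry": -0.054, "rz": 0, "hand": 10}, {"dx": 3.5, "dy": 0, "dz": 1.8, "rx": 0, "ry": -0.054, "rz": 0, "hand": 10}, {"dx": 3.5, "dy": 0, "dz": 1.6, "rx": 0, "ry": -0.054, "rz": 0, "hand": 10}, {"dx": 3.5, "dy": 0, "dz": 1.4, "rx": 0, "ry": -0.054, "rz": 0, "hand": 10}, {"dx": 0, "dy": 0, "dz": 0, "rx": 0, "ry": 0, "rz": 0, "hand": 10}]}}

```text
clock: 10.98
position: [0.4412, 0.0301, 0.06]
orientation: [0.563, 0.641, -0.344, 0.393]
force: [0.4, 5.8, 7.6]
grip_width: 0.248
grip_force: 55.0
```

```bash
python3 - <<'E'
from look import *
dowels('run6')
E
```

```text
[ 0.46053432 -0.11772999  0.06632772] [ 0.02044193 -0.12835285] -82.56550201842137 32.93174673339311 0.05758467078776227 [0.36139024 5.77326695 7.64476693]
[564  87  45  72 667] [585.27886057 123.23388306]
[622 105  28  73 626] [634.15734824 145.61261981]
[460 153  30  72 709] [474.34273625 187.03244006]
[610 202  27  76 716] [622.32611732 239.40712291]
[541 316  49  64 653] [565.48392037 348.14471669]
```

```bash
python3 - <<'E'
from look import *
t=cv2.imread('pics/run6.png'); s=cams.get_image('scene')[:,:,::-1]
b=cv2.resize(s[185:245,240:355],(780,407)); 
a=t[40:420,350:740]; b=cv2.resize(s[190:245,285:350],(400,338),interpolation=cv2.INTER_CUBIC)
o=np.zeros((380,790,3),np.uint8);o[:,:390]=a;o[:338,390:]=b;cv2.imwrite('pics/v10.png',o)
E
```

```text
(no output)
```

View pics/v10.png

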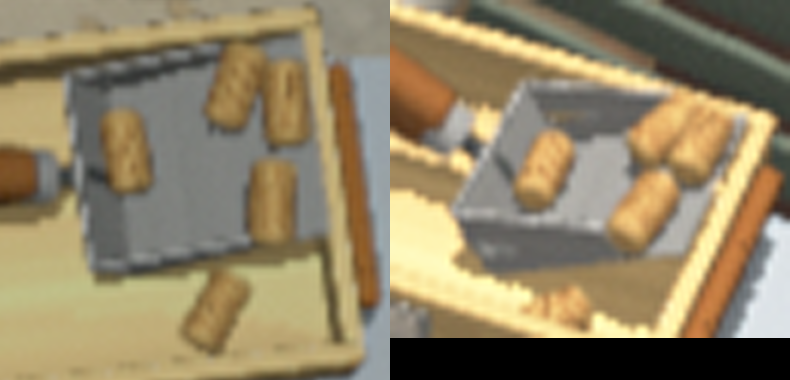

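The picture shows four dowels on the tilted pan: one at the back wall (left half, (128,150)) and three near the lip at (236,85), (287,100) and (272,200), held up at the cheek fronts. The fifth is on the floor at (217,310). I'll lift clear and shake them back while still over the tote.

```bash
python3 - <<'E'
from look import *
p,n,h,pi,ro=scoop_now()
u=T(*(tf(n)+[-.012,.035])); u[2]=n[2]+.05; s=rows(by_nose(u,h,pi),5)
E
```

```text
5 rows, mm/row 12.4 deg/row 0.0
{"dx": -5.7, "dy": -2.3, "dz": -10.8, "rx": 0.0, "ry": -0.0, "rz": -0.0}
{"dx": -5.7, "dy": -2.3, "dz": -10.8, "rx": 0.0, "ry": -0.0, "rz": -0.0}
{"dx": -5.7, "dy": -2.3, "dz": -10.8, "rx": 0.0, "ry": -0.0, "rz": -0.0}
{"dx": -5.7, "dy": -2.3, "dz": -10.8, "rx": 0.0, "ry": -0.0, "rz": -0.0}
{"dx": -5.7, "dy": -2.4, "dz": -10.8, "rx": 0.0, "ry": -0.0, "rz": -0.0}
```

Call:
{"method": "send_rows", "body": {"rows": [{"dx": -5.7, "dy": -2.3, "dz": -10.8, "rx": 0, "ry": 0, "rz": 0, "hand": 10}, {"dx": -5.7, "dy": -2.3, "dz": -10.8, "rx": 0, "ry": 0, "rz": 0, "hand": 10}, {"dx": -5.7, "dy": -2.3, "dz": -10.8, "rx": 0, "ry": 0, "rz": 0, "hand": 10}, {"dx": -5.7, "dy": -2.3, "dz": -10.8, "rx": 0, "ry": 0, "rz": 0, "hand": 10}, {"dx": -5.7, "dy": -2.4, "dz": -10.8, "rx": 0, "ry": 0, "rz": 0, "hand": 10}, {"dx": 0, "dy": 0, "dz": 0, "rx": 0, "ry": 0, "rz": 0, "hand": 10}]}}

```text
clock: 11.82
position: [0.425, 0.0641, 0.1103]
orientation: [0.564, 0.642, -0.342, 0.391]
force: [-0.9, 0.1, -2.8]
grip_width: 0.248
grip_force: 55.0
```

```bash
python3 - <<'E'
from look import *
dowels('up1')
p,n,h,pi,ro=scoop_now();_,r=scoop_pose(p,h,pi)
for q in[(50,42,2),(50,-42,2),(-50,44,37),(-50,-44,37),(18,44,19),(18,-44,19),(-40,0,12)]: print(q,(proj('top',p+r.apply(np.array(q)/1e3))-(214.5,144.5))*6)
E
```

```text
[ 0.44422271 -0.08379583  0.11585748] [ 0.00855974 -0.09262597] -82.66456820593503 32.623786934161274 0.14820307672973923 [-0.85916941  0.14672323 -2.81745178]
[486  99  46  72 697] [508.1061693 134.4748924]
[540 121  31  78 814] [554.82493857 158.38452088]
[384 165  27  73 622] [396.60771704 203.96623794]
[535 216  28  76 830] [548.49759036 251.85180723]
[541 333  39  48 435] [560.36551724 357.35862069]
(50, 42, 2) [596.62923876  85.18937949]
(50, -42, 2) [623.80106737 285.02381175]
(-50, 44, 37) [347.51340918 123.77236384]
(-50, -44, 37) [372.67478049 329.45509507]
(18, 44, 19) [508.47588861  92.53790285]
(18, -44, 19) [535.89667291 301.56537096]
(-40, 0, 12) [411.61752271 227.20804188]
```

Call:
{"method": "send_rows", "body": {"rows": [{"dx": 0, "dy": 0, "dz": -4, "rx": 0, "ry": -0.06, "rz": 0, "hand": 10}, {"dx": 0, "dy": 0, "dz": -4, "rx": 0, "ry": -0.06, "rz": 0, "hand": 10}, {"dx": -8, "dy": 6, "dz": 5, "rx": 0, "ry": 0, "rz": 0, "hand": 10}, {"dx": 8, "dy": -6, "dz": -5, "rx": 0, "ry": 0, "rz": 0, "hand": 10}, {"dx": -8, "dy": 6, "dz": 5, "rx": 0, "ry": 0, "rz": 0, "hand": 10}, {"dx": 8, "dy": -6, "dz": -5, "rx": 0, "ry": 0, "rz": 0, "hand": 10}, {"dx": 0, "dy": 0, "dz": 0, "rx": 0, "ry": 0, "rz": 0, "hand": 10}]}}

```text
clock: 12.75
position: [0.4236, 0.071, 0.113]
orientation: [0.542, 0.617, -0.376, 0.429]
force: [-0.7, 0.1, -1.9]
grip_width: 0.253
grip_force: 55.0
```

```bash
python3 - <<'E'
from look import *
dowels('up2')
p,n,h,pi,ro=scoop_now();_,r=scoop_pose(p,h,pi)
for q in[(50,42,2),(50,-42,2),(-50,44,37),(-50,-44,37),(18,44,19),(18,-44,19),(-40,0,12)]: print(q,(proj('top',p+r.apply(np.array(q)/1e3))-(214.5,144.5))*6)
E
```

```text
[ 0.44257766 -0.07519961  0.13643128] [ 0.00801673 -0.08389063] -82.65242265370279 39.52855307135208 0.08906581773994265 [-0.68826568  0.13413743 -1.87324005]
[379 175  27  60 490] [391.04081633 206.03571429]
[541 339  34  42 371] [558.62264151 360.5296496 ]
(50, 42, 2) [578.29153205  75.47990102]
(50, -42, 2) [605.81526868 278.92134743]
(-50, 44, 37) [334.31018398 120.8657136 ]
(-50, -44, 37) [359.56281256 328.06648181]
(18, 44, 19) [489.62514117  85.44898739]
(18, -44, 19) [517.28327356 297.46430903]
(-40, 0, 12) [403.16359855 223.30449363]
```

```bash
python3 - <<'E'
from look import *
t=cv2.imread('pics/up2.png'); hsv=cv2.cvtColor(cv2.resize(t,None,fx=4/6,fy=4/6,interpolation=cv2.INTER_AREA),cv2.COLOR_BGR2HSV)
for lo in((14,90,60),(14,115,60)):
    m=cv2.morphologyEx(cv2.inRange(hsv,lo,(22,255,255)),cv2.MORPH_OPEN,np.ones((5,5)))
    k,l,s,ce=cv2.connectedComponentsWithStats(m)
    for i in range(1,k):
        if s[i,4]>200: print((s[i]*[1.5,1.5,1.5,1.5,1]).astype(int),ce[i]*1.5)
    print()
# ascii of pan region: o=dowel-like, .=grey, #=other
for v in range(50,240,6): print(''.join('.' if hsv[v,u,1]<60 else ('o' if hsv[v,u,1]>=112 and hsv[v,u,2]>90 else '#') for u in range(210,430,4)))
E
```

```text
[ 31   0  22  49 323] [44.24767802 19.82043344]
[ 522   48  204  300 9166] [647.79969452 170.3679904 ]
[  0  57  52  30 477] [26.35534591 73.89308176]
[   46    66   471   357 23602] [207.45263113 210.46642234]
[ 366  105  121  198 6496] [422.66356219 198.97975677]
[   99   294   612   186 16844] [421.06337568 400.76323914]

[ 367  108  117  193 5916] [422.01495943 198.78321501]
[ 678  108   48  238 2020] [701.20470297 226.50816832]
[  46  199  241   76 5865] [174.56214834 232.8168798 ]
[  60  303   27  117 1096] [ 72.76505474 359.9479927 ]
[ 532  307   66   85 1575] [564.22857143 350.25333333]

.###.........###################################oo#####
###################################........############
######################.....................#o#o#o#o####
######ooo#o###.............................############
#######.............#ooooo#................############
#...............##oooooooo#................############
#.............#oooooooooooo#................###########
#............#ooooooooooooo#................###########
##...........#oooooooooooo#.................#####
[... 594 characters left out ...]
...................#########
####.......#ooooooo###.........................########
o###......#oooooooooooo#.......................########
##o#......#ooooooooooooo#......................########
o#o#.......ooooooooooooo#......................########
#####.......##oooooooooo....................###########
#####.............##o##..............##################
#####........................############ooo###########
#####..................#####################oo#########
######............#####################oo##ooooo#######
############################o####o#o###ooooooooo#######
###############oo#####################ooooooooo########
##########o#oooooo###################ooooooooo#########
```

```bash
python3 - <<'E'
from look import *
p,n,h,pi,ro=scoop_now();print(bot.get_obs()['qpos'])
a=n.copy(); a[2]=.18; s=rows(by_nose(a,h,32),4)
b=np.array([.414,-.2865,.16]); s=rows(by_nose(b,-87.3,28),8,s)
E
```

```text
[-1.43708917  0.8470682   0.60749226  2.00868016  0.41939088  1.30662509
 -0.97312252]
4 rows, mm/row 15.7 deg/row 1.9
{"dx": -14.6, "dy": 0.1, "dz": -5.9, "rx": 0.0, "ry": 0.033, "rz": -0.0}
{"dx": -14.4, "dy": 0.1, "dz": -6.4, "rx": 0.0, "ry": 0.033, "rz": -0.0}
{"dx": -14.1, "dy": 0.1, "dz": -6.9, "rx": 0.0, "ry": 0.033, "rz": -0.0}
{"dx": -13.9, "dy": 0.0, "dz": -7.3, "rx": 0.0, "ry": 0.033, "rz": -0.0}
8 rows, mm/row 26.4 deg/row 0.8
{"dx": -11.0, "dy": -5.4, "dz": 23.3, "rx": 0.009, "ry": 0.009, "rz": 0.005}
{"dx": -11.3, "dy": -5.2, "dz": 23.3, "rx": 0.009, "ry": 0.009, "rz": 0.005}
{"dx": -11.5, "dy": -4.9, "dz": 23.2, "rx": 0.009, "ry": 0.009, "rz": 0.005}
{"dx": -11.7, "dy": -4.6, "dz": 23.2, "rx": 0.009, "ry": 0.009, "rz": 0.005}
{"dx": -12.0, "dy": -4.4, "dz": 23.1, "rx": 0.009, "ry": 0.009, "rz": 0.005}
{"dx": -12.2, "dy": -4.1, "dz": 23.0, "rx": 0.009, "ry": 0.009, "rz": 0.005}
{"dx": -12.4, "dy": -3.9, "dz": 23.0, "rx": 0.009, "ry": 0.009, "rz": 0.005}
{"dx": -12.6, "dy": -3.6, "dz": 22.9, "rx": 0.009, "ry": 0.009, "rz": 0.005}
```

Call:
{"method": "send_rows", "body": {"rows": [{"dx": -14.6, "dy": 0, "dz": -5.9, "rx": 0, "ry": 0.033, "rz": 0, "hand": 10}, {"dx": -14.4, "dy": 0, "dz": -6.4, "rx": 0, "ry": 0.033, "rz": 0, "hand": 10}, {"dx": -14.1, "dy": 0, "dz": -6.9, "rx": 0, "ry": 0.033, "rz": 0, "hand": 10}, {"dx": -13.9, "dy": 0, "dz": -7.3, "rx": 0, "ry": 0.033, "rz": 0, "hand": 10}, {"dx": -5.5, "dy": -2.7, "dz": 11.6, "rx": 0.004, "ry": 0.004, "rz": 0.002, "hand": 10}, {"dx": -11.3, "dy": -5.2, "dz": 23.3, "rx": 0.009, "ry": 0.009, "rz": 0.005, "hand": 10}, {"dx": -11.5, "dy": -4.9, "dz": 23.2, "rx": 0.009, "ry": 0.009, "rz": 0.005, "hand": 10}, {"dx": -11.7, "dy": -4.6, "dz": 23.2, "rx": 0.009, "ry": 0.009, "rz": 0.005, "hand": 10}]}}

```text
clock: 13.8
position: [0.4162, -0.0216, 0.1719]
orientation: [0.583, 0.639, -0.338, 0.371]
force: [-0.5, 0.3, -2.5]
grip_width: 0.253
grip_force: 55.0
```

```bash
python3 - <<'E'
from look import *
p,n,h,pi,ro=scoop_now();print(n,h,pi,ro,bot.get_obs()['qpos'],bot.get_obs()['force'])
b=np.array([.414,-.2865,.16]); s=rows(by_nose(b,-87.3,28),5)
E
```

```text
[ 0.43004947 -0.17016099  0.1713963 ] -84.72012331825155 30.28263711863696 0.06593987261992623 [-1.40059521  0.55186065  0.71966378  2.17304364  0.52053917  1.23481813
 -0.90446628] [-0.47451835  0.32344678 -2.48267044]
5 rows, mm/row 23.3 deg/row 0.7
{"dx": -10.4, "dy": -4.0, "dz": 20.5, "rx": 0.008, "ry": 0.008, "rz": 0.004}
{"dx": -10.6, "dy": -3.8, "dz": 20.4, "rx": 0.008, "ry": 0.008, "rz": 0.004}
{"dx": -10.8, "dy": -3.6, "dz": 20.3, "rx": 0.008, "ry": 0.008, "rz": 0.004}
{"dx": -11.0, "dy": -3.4, "dz": 20.3, "rx": 0.008, "ry": 0.008, "rz": 0.004}
{"dx": -11.1, "dy": -3.1, "dz": 20.2, "rx": 0.008, "ry": 0.008, "rz": 0.004}
```

Call:
{"method": "send_rows", "body": {"rows": [{"dx": -10.4, "dy": -4.0, "dz": 20.5, "rx": 0.008, "ry": 0.008, "rz": 0.004, "hand": 10}, {"dx": -10.6, "dy": -3.8, "dz": 20.4, "rx": 0.008, "ry": 0.008, "rz": 0.004, "hand": 10}, {"dx": -10.8, "dy": -3.6, "dz": 20.3, "rx": 0.008, "ry": 0.008, "rz": 0.004, "hand": 10}, {"dx": -11.0, "dy": -3.4, "dz": 20.3, "rx": 0.008, "ry": 0.008, "rz": 0.004, "hand": 10}, {"dx": -5.5, "dy": -1.6, "dz": 10, "rx": 0.004, "ry": 0.004, "rz": 0.002, "hand": 10}, {"dx": 0, "dy": 0, "dz": 0, "rx": 0, "ry": 0, "rz": 0, "hand": 10}]}}

```text
clock: 14.55
position: [0.4082, -0.1247, 0.1674]
orientation: [0.601, 0.634, -0.335, 0.352]
force: [1.0, 0.3, -2.9]
grip_width: 0.253
grip_force: 55.0
```

```bash
python3 - <<'E'
from look import *
p,n,h,pi,ro=scoop_now();print(n,h,pi,ro,bot.get_obs()['qpos'],bot.get_obs()['force'])
s=rows(by_nose(np.array([.414,-.2865,.09]),-87.3,0),6)
s=rows(by_nose(np.array([.414,-.2865,.05]),-87.3,-30),4,s)
s=rows(by_nose(np.array([.414,-.2865,.04]),-87.3,-62),4,s)
E
```

```text
[ 0.4159539  -0.27358084  0.16130909] -86.97798450722749 28.150652714782375 -0.0605625560343795 [-1.29792969  0.48147281  0.79828693  2.29354276  0.63085636  1.0975566
 -0.89004651] [ 1.01483191  0.30645239 -2.89946459]
6 rows, mm/row 5.6 deg/row 4.7
{"dx": -2.7, "dy": -0.3, "dz": 4.9, "rx": 0.0, "ry": 0.082, "rz": 0.001}
{"dx": -3.1, "dy": -0.3, "dz": 4.6, "rx": 0.0, "ry": 0.082, "rz": 0.001}
{"dx": -3.4, "dy": -0.3, "dz": 4.4, "rx": 0.0, "ry": 0.082, "rz": 0.001}
{"dx": -3.8, "dy": -0.3, "dz": 4.1, "rx": 0.0, "ry": 0.082, "rz": 0.001}
{"dx": -4.1, "dy": -0.3, "dz": 3.7, "rx": 0.0, "ry": 0.082, "rz": 0.001}
{"dx": -4.4, "dy": -0.3, "dz": 3.4, "rx": 0.0, "ry": 0.082, "rz": 0.001}
4 rows, mm/row 14.2 deg/row 7.5
{"dx": -13.7, "dy": 0.0, "dz": 3.8, "rx": -0.0, "ry": 0.131, "rz": 0.0}
{"dx": -14.1, "dy": 0.0, "dz": 2.0, "rx": -0.0, "ry": 0.131, "rz": 0.0}
{"dx": -14.2, "dy": 0.0, "dz": 0.1, "rx": -0.0, "ry": 0.131, "rz": 0.0}
{"dx": -14.1, "dy": 0.0, "dz": -1.7, "rx": -0.0, "ry": 0.131, "rz": 0.0}
4 rows, mm/row 20.1 deg/row 8.0
{"dx": -20.0, "dy": 0.0, "dz": -2.3, "rx": 0.0, "ry": 0.14, "rz": 0.0}
{"dx": -19.5, "dy": 0.0, "dz": -5.1, "rx": 0.0, "ry": 0.14, "rz": 0.0}
{"dx": -18.6, "dy": 0.0, "dz": -7.7, "rx": 0.0, "ry": 0.14, "rz": 0.0}
{"dx": -17.3, "dy": 0.0, "dz": -10.2, "rx": 0.0, "ry": 0.14, "rz": 0.0}
```

Call:
{"method": "send_rows", "body": {"rows": [{"dx": -2.7, "dy": -0.3, "dz": 4.9, "rx": 0, "ry": 0.082, "rz": 0, "hand": 10}, {"dx": -3.1, "dy": -0.3, "dz": 4.6, "rx": 0, "ry": 0.082, "rz": 0, "hand": 10}, {"dx": -3.4, "dy": -0.3, "dz": 4.4, "rx": 0, "ry": 0.082, "rz": 0, "hand": 10}, {"dx": -3.8, "dy": -0.3, "dz": 4.1, "rx": 0, "ry": 0.082, "rz": 0, "hand": 10}, {"dx": -4.1, "dy": -0.3, "dz": 3.7, "rx": 0, "ry": 0.082, "rz": 0, "hand": 10}, {"dx": -4.4, "dy": -0.3, "dz": 3.4, "rx": 0, "ry": 0.082, "rz": 0, "hand": 10}, {"dx": 0, "dy": 0, "dz": 0, "rx": 0, "ry": 0, "rz": 0, "hand": 10}]}}

```text
clock: 15.42
position: [0.4086, -0.1578, 0.166]
orientation: [0.666, 0.701, -0.177, 0.187]
force: [-0.5, -0.4, -3.1]
grip_width: 0.252
grip_force: 55.0
```

```bash
python3 - <<'E'
from look import *
p,n,h,pi,ro=scoop_now();print(n,h,pi,ro,bot.get_obs()['qpos'],bot.get_obs()['force'])
s=rows(by_nose(np.array([.414,-.2865,.05]),-87.3,-30),4)
s=rows(by_nose(np.array([.414,-.2865,.04]),-87.3,-62),4,s)
c,hsv=look('pre',(330,140,460,230))
print([(proj('top',q)-(329.5,139.5))*4/4 for q in (p,n)])
H=cv2.resize(hsv,(130,90),interpolation=cv2.INTER_AREA)
for v in range(15,85,3): print(''.join('.' if H[v,u,1]<60 else ('o' if H[v,u,1]>=112 and H[v,u,2]>90 else '#') for u in range(0,125,2)))
E
```

```text
[ 0.4152414  -0.28598879  0.089922  ] -87.05536158494918 -0.17226763665682585 0.028268289301520786 [-1.15055469  0.01185682  0.92088252  2.28490117  0.59390978  1.03566133
 -0.5353854 ] [-0.49890301 -0.41760264 -3.13647757]
4 rows, mm/row 14.3 deg/row 7.5
{"dx": -13.7, "dy": -0.2, "dz": 3.9, "rx": 0.0, "ry": 0.13, "rz": 0.001}
{"dx": -14.1, "dy": -0.2, "dz": 2.1, "rx": 0.0, "ry": 0.13, "rz": 0.001}
{"dx": -14.3, "dy": -0.2, "dz": 0.2, "rx": 0.0, "ry": 0.13, "rz": 0.001}
{"dx": -14.2, "dy": -0.2, "dz": -1.6, "rx": 0.0, "ry": 0.13, "rz": 0.001}
4 rows, mm/row 20.1 deg/row 8.0
{"dx": -20.0, "dy": 0.0, "dz": -2.3, "rx": 0.0, "ry": 0.14, "rz": 0.0}
{"dx": -19.5, "dy": 0.0, "dz": -5.1, "rx": 0.0, "ry": 0.14, "rz": 0.0}
{"dx": -18.6, "dy": 0.0, "dz": -7.7, "rx": 0.0, "ry": 0.14, "rz": 0.0}
{"dx": -17.3, "dy": 0.0, "dz": -10.2, "rx": 0.0, "ry": 0.14, "rz": 0.0}
[array([47.0225534 , 50.77267833]), array([66.99754567, 49.92236368])]
.............###.........##......###.....................######
........................##........###...................######.
...................................
[... 672 characters left out ...]
............o#...............############o###########o#.....
.##............oooo#.............##############.....##o###.....
..#............oooooo............#############.......###o#.....
.................#oo#............###########o#........####.....
.................................#############........####.....
..................##o#oooo#oo##############o###......######....
...................########################o###############....
...................########################o###############....
...................########################################....
...................#o###############################...........
...............................................................
```

Call:
{"method": "send_rows", "body": {"rows": [{"dx": -13.7, "dy": 0, "dz": 3.9, "rx": 0, "ry": 0.13, "rz": 0, "hand": 10}, {"dx": -14.1, "dy": 0, "dz": 2.1, "rx": 0, "ry": 0.13, "rz": 0, "hand": 10}]}}

```text
clock: 15.72
position: [0.4105, -0.1841, 0.1728]
orientation: [0.681, 0.721, -0.09, 0.094]
force: [0.6, 1.1, -3.6]
grip_width: 0.25
grip_force: 55.0
```

```bash
python3 - <<'E'
from look import *
p,n,h,pi,ro=scoop_now();print(n,h,pi,ro,bot.get_obs()['qpos'],bot.get_obs()['force'])
E
```

```text
[ 0.41633153 -0.28855372  0.06641177] -86.75544353189562 -14.997952555759802 -0.08437615467964611 [-1.06377136 -0.11141082  1.07614171  2.21183014  0.42839338  1.0093991
 -0.1676372 ] [ 0.63627458  1.12109418 -3.57359085]
```

Call:
{"method": "send_rows", "body": {"rows": [{"dx": -14.3, "dy": 0, "dz": 0.2, "rx": 0, "ry": 0.13, "rz": 0, "hand": 10}, {"dx": -14.2, "dy": 0, "dz": -1.6, "rx": 0, "ry": 0.13, "rz": 0, "hand": 10}]}}

```text
clock: 15.98
position: [0.4037, -0.2029, 0.1778]
orientation: [0.688, 0.725, -0.027, 0.013]
force: [-2.0, 2.1, -2.9]
grip_width: 0.249
grip_force: 55.0
```

```bash
python3 - <<'E'
from look import *
p,n,h,pi,ro=scoop_now();print(n,h,pi,ro,bot.get_obs()['qpos'],bot.get_obs()['force'])
s=rows(by_nose(np.array([.414,-.2865,.04]),-87.3,-62),4)
E
```

```text
[ 0.4051225  -0.28362649  0.05228561] -87.64482765165195 -26.77596175855081 -1.2490637744724196 [-0.98199154  0.01097461  1.30452247  2.12704656  0.05855036  1.01214784
  0.34418189] [-1.97510234  2.08906659 -2.91523726]
4 rows, mm/row 22.8 deg/row 8.8
{"dx": -22.7, "dy": 1.4, "dz": -1.6, "rx": -0.006, "ry": 0.154, "rz": -0.0}
{"dx": -22.2, "dy": 1.4, "dz": -5.0, "rx": -0.006, "ry": 0.154, "rz": -0.0}
{"dx": -21.2, "dy": 1.5, "dz": -8.4, "rx": -0.006, "ry": 0.154, "rz": -0.0}
{"dx": -19.7, "dy": 1.5, "dz": -11.5, "rx": -0.006, "ry": 0.154, "rz": -0.0}
```

Call:
{"method": "send_rows", "body": {"rows": [{"dx": 0, "dy": 0, "dz": 0, "rx": 0, "ry": 0, "rz": 0, "hand": 10}]}}

```text
clock: 16.1
position: [0.4025, -0.2043, 0.177]
orientation: [0.689, 0.724, -0.033, 0.014]
force: [-0.8, -0.0, -2.6]
grip_width: 0.253
grip_force: 55.0
```

```bash
python3 - <<'E'
from look import *
p,n,h,pi,ro=scoop_now();print(n,h,pi,ro,bot.get_obs()['qpos'],bot.get_obs()['dq'])
c,hsv=look('pre2',(330,140,460,230))
print([(proj('top',q)-(329.5,139.5)) for q in (p,n)])
H=cv2.resize(hsv,(130,90),interpolation=cv2.INTER_AREA)
for v in range(24,75,3): print(''.join('.' if H[v,u,1]<60 else ('o' if H[v,u,1]>=112 and H[v,u,2]>90 else '#') for u in range(10,125,2)))
E
```

```text
[ 0.40297598 -0.28619936  0.0522542 ] -87.98647571343304 -26.246118996847805 -1.6019292509463727 [-0.97858807  0.01843265  1.29966863  2.1281226   0.06281961  1.01182886
  0.33749423] [-0.0377352  -0.06012448 -0.05257335  0.03138949  0.14293404 -0.00170782
 -0.20236016]
[array([47.91749433, 56.29035327]), array([63.49437917, 57.25769245])]
..........................................................
..........................................................
..........................................................
..........................................................
..........................................................
...................................................#......
...................................................#......
..................................................###.....
..................................................###.....
..................................................#o#.....
..................................................#o#.....
..................................................#o#.....
..................................................#o#.....
.................................................####.....
.................................................####.....
.................................................#####....
.................................................#####....
```

Call:
{"method": "send_rows", "body": {"rows": [{"dx": -20, "dy": 3, "dz": -2, "rx": 0, "ry": 0.13, "rz": 0, "hand": 10}]}}

```text
clock: 16.27
position: [0.3973, -0.2081, 0.1798]
orientation: [0.689, 0.724, -0.013, -0.021]
force: [-1.7, 1.3, -1.5]
grip_width: 0.253
grip_force: 55.0
```

```bash
python3 - <<'E'
from look import *
p,n,h,pi,ro=scoop_now();print(n,h,pi,ro,bot.get_obs()['qpos'],bot.get_obs()['dq'])
E
```

```text
[ 0.39475444 -0.28033786  0.04921153] -88.70173514742935 -30.639944414444095 -2.6974906712745277 [-0.84012823  0.14694122  1.31028264  2.08963386 -0.14727037  1.06562516
  0.59577038] [ 1.21117227  1.16529537  0.13337066 -0.35499787 -1.79997491  0.44253233
  2.25140566]
```

```bash
python3 - <<'E'
from look import *
p,n,h,pi,ro=scoop_now()
s=rows(by_nose(np.array([.413,-.283,.05]),-87.3,-32),3)
s=rows(by_nose(np.array([.413,-.283,.045]),-87.3,-48),5,s)
E
```

```text
3 rows, mm/row 4.7 deg/row 1.0
{"dx": -2.2, "dy": 4.0, "dz": -1.1, "rx": -0.016, "ry": 0.008, "rz": 0.001}
{"dx": -2.2, "dy": 4.0, "dz": -1.0, "rx": -0.016, "ry": 0.008, "rz": 0.001}
{"dx": -2.2, "dy": 4.0, "dz": -1.0, "rx": -0.016, "ry": 0.008, "rz": 0.001}
5 rows, mm/row 8.0 deg/row 3.2
{"dx": -7.8, "dy": -0.0, "dz": -2.0, "rx": 0.0, "ry": 0.056, "rz": 0.0}
{"dx": -7.6, "dy": -0.0, "dz": -2.5, "rx": 0.0, "ry": 0.056, "rz": 0.0}
{"dx": -7.5, "dy": -0.0, "dz": -2.9, "rx": 0.0, "ry": 0.056, "rz": 0.0}
{"dx": -7.3, "dy": -0.0, "dz": -3.3, "rx": 0.0, "ry": 0.056, "rz": 0.0}
{"dx": -7.1, "dy": -0.0, "dz": -3.7, "rx": 0.0, "ry": 0.056, "rz": 0.0}
```

Call:
{"method": "send_rows", "body": {"rows": [{"dx": -2.2, "dy": 4, "dz": -1, "rx": -0.016, "ry": 0.008, "rz": 0, "hand": 10}, {"dx": -2.2, "dy": 4, "dz": -1, "rx": -0.016, "ry": 0.008, "rz": 0, "hand": 10}, {"dx": -2.2, "dy": 4, "dz": -1, "rx": -0.016, "ry": 0.008, "rz": 0, "hand": 10}]}}

```text
clock: 16.65
position: [0.4098, -0.2171, 0.1829]
orientation: [0.691, 0.723, 0.013, -0.011]
force: [-0.0, 0.8, -1.4]
grip_width: 0.253
grip_force: 55.0
```

```bash
python3 - <<'E'
from look import *
p,n,h,pi,ro=scoop_now();print(n,h,pi,ro,bot.get_obs()['qpos'],bot.get_obs()['force'])
s=rows(by_nose(np.array([.413,-.283,.045]),-87.3,-42),4)
E
```

```text
[ 0.41340842 -0.28602953  0.05055904] -87.26680226111364 -31.963282982353334 0.2297299474068286 [-0.78212352  0.13956624  1.29027448  2.08093478 -0.19153529  1.04455476
  0.65009985] [-0.00639571  0.84018261 -1.43924748]
4 rows, mm/row 5.4 deg/row 2.5
{"dx": -5.2, "dy": 0.0, "dz": -1.3, "rx": 0.001, "ry": 0.044, "rz": -0.0}
{"dx": -5.2, "dy": 0.0, "dz": -1.5, "rx": 0.001, "ry": 0.044, "rz": -0.0}
{"dx": -5.1, "dy": 0.0, "dz": -1.7, "rx": 0.001, "ry": 0.044, "rz": -0.0}
{"dx": -5.0, "dy": 0.0, "dz": -2.0, "rx": 0.001, "ry": 0.044, "rz": -0.0}
```

Call:
{"method": "send_rows", "body": {"rows": [{"dx": -5.2, "dy": 0, "dz": -1.3, "rx": 0, "ry": 0.044, "rz": 0, "hand": 10}, {"dx": -5.2, "dy": 0, "dz": -1.5, "rx": 0, "ry": 0.044, "rz": 0, "hand": 10}, {"dx": -5.1, "dy": 0, "dz": -1.7, "rx": 0, "ry": 0.044, "rz": 0, "hand": 10}, {"dx": -5.0, "dy": 0, "dz": -2.0, "rx": 0, "ry": 0.044, "rz": 0, "hand": 10}]}}

```text
clock: 17.15
position: [0.4107, -0.2385, 0.1878]
orientation: [0.687, 0.719, 0.074, -0.075]
force: [0.2, 1.6, -2.5]
grip_width: 0.251
grip_force: 55.0
```

```bash
python3 - <<'E'
from look import *
p,n,h,pi,ro=scoop_now();print(n,h,pi,ro,bot.get_obs()['qpos'],bot.get_obs()['force'])
s=rows(by_nose(np.array([.413,-.281,.045]),-87.3,-62),7)
E
```

```text
[ 0.4132396  -0.28314363  0.04541564] -87.22018428629497 -42.08762242783394 0.21862693272190364 [-0.37779522  0.30040045  1.11838015  1.97524857 -0.44884968  1.22343029
  0.98360921] [ 0.20647758  1.59482593 -2.48755619]
7 rows, mm/row 7.1 deg/row 2.8
{"dx": -6.7, "dy": 0.1, "dz": -2.3, "rx": 0.001, "ry": 0.05, "rz": -0.0}
{"dx": -6.5, "dy": 0.1, "dz": -2.7, "rx": 0.001, "ry": 0.05, "rz": -0.0}
{"dx": -6.4, "dy": 0.1, "dz": -3.0, "rx": 0.001, "ry": 0.05, "rz": -0.0}
{"dx": -6.2, "dy": 0.1, "dz": -3.3, "rx": 0.001, "ry": 0.05, "rz": -0.0}
{"dx": -6.1, "dy": 0.1, "dz": -3.6, "rx": 0.001, "ry": 0.05, "rz": -0.0}
{"dx": -5.9, "dy": 0.1, "dz": -3.9, "rx": 0.001, "ry": 0.05, "rz": -0.0}
{"dx": -5.7, "dy": 0.0, "dz": -4.2, "rx": 0.001, "ry": 0.05, "rz": -0.0}
```

Joints are moving away from their limits, so I can continue the dip.

Call:
{"method": "send_rows", "body": {"rows": [{"dx": -6.7, "dy": 0, "dz": -2.3, "rx": 0, "ry": 0.05, "rz": 0, "hand": 10}, {"dx": -6.5, "dy": 0, "dz": -2.7, "rx": 0, "ry": 0.05, "rz": 0, "hand": 10}, {"dx": -6.4, "dy": 0, "dz": -3, "rx": 0, "ry": 0.05, "rz": 0, "hand": 10}, {"dx": -6.2, "dy": 0, "dz": -3.3, "rx": 0, "ry": 0.05, "rz": 0, "hand": 10}, {"dx": -6.1, "dy": 0, "dz": -3.6, "rx": 0, "ry": 0.05, "rz": 0, "hand": 10}, {"dx": -5.9, "dy": 0, "dz": -3.9, "rx": 0, "ry": 0.05, "rz": 0, "hand": 10}, {"dx": -5.7, "dy": 0, "dz": -4.2, "rx": 0, "ry": 0.05, "rz": 0, "hand": 10}, {"dx": 0, "dy": 0, "dz": 0, "rx": 0, "ry": 0, "rz": 0, "hand": 10}]}}

```text
clock: 18.15
position: [0.4123, -0.2885, 0.1936]
orientation: [0.665, 0.695, 0.191, -0.199]
force: [0.1, -0.0, -1.9]
grip_width: 0.253
grip_force: 55.0
```

```bash
python3 - <<'E'
from look import *
p,n,h,pi,ro=scoop_now();print(n,h,pi,ro,bot.get_obs()['qpos'],bot.get_obs()['force'])
t=cams.get_image('scene');H=cv2.cvtColor(t,cv2.COLOR_RGB2HSV)
print(proj('scene',n))
for v in range(232,316,2): print(''.join('.' if H[v,u,1]<60 else ('o' if H[v,u,1]>=150 else '#') for u in range(350,462,1)))
c=cams.calibration('wrist');w=cams.get_image('wrist');print(proj('wrist',n,c),proj('wrist',[.414,-.32,.015],c))
cv2.imwrite('pics/wdump.png',w[:,:,::-1])
E
```

```text
[ 0.41224906 -0.28205332  0.04450485] -87.35342994694376 -61.989335562415974 0.08092279888926117 [ 0.14180184  0.58378513  0.91256061  1.72928683 -0.67601427  1.6238769
  1.30192307] [ 0.09565706 -0.0321321  -1.89278937]
[390.95589463 262.21102759]
........................###........................##############.....#################################.........
.......................###.........................#############.......###################################......
.....................................................###########..##########################################.#.#
..........................................................#####..###############################################
............................................#####.................##############################################
............................................###########............############################################.
.............................................###############........############################################
..............................................##############
[... 3250 characters left out ...]
................##############################################.................
ooooooooooooooooooooo#................................#########################################.................
ooooooooooooooooooooo##....................................###################################..................
ooooooooooooooooooooooo#.......................................###############################..................
ooooooooooooooooooooooo#............................................#########################...................
oooooooooooooooooooooooo#................................................###############o###....................
[283.90686266 259.53374823] [283.93365337 293.39755585]
```

```bash
python3 - <<'E'
from look import *
p,n,h,pi,ro=scoop_now()
s=rows(by_nose(n+[0,0,.03],h,pi-6),3)
s=rows(by_nose(n+[0,.03,.10],h,pi-6),4,s)
E
```

```text
3 rows, mm/row 10.8 deg/row 2.0
{"dx": 0.6, "dy": 0.2, "dz": -10.8, "rx": 0.002, "ry": 0.035, "rz": -0.001}
{"dx": 1.0, "dy": 0.2, "dz": -10.8, "rx": 0.002, "ry": 0.035, "rz": -0.001}
{"dx": 1.4, "dy": 0.2, "dz": -10.7, "rx": 0.002, "ry": 0.035, "rz": -0.001}
4 rows, mm/row 19.0 deg/row 0.0
{"dx": 16.7, "dy": 0.4, "dz": -9.2, "rx": 0.0, "ry": 0.0, "rz": 0.0}
{"dx": 16.7, "dy": 0.4, "dz": -9.2, "rx": 0.0, "ry": 0.0, "rz": 0.0}
{"dx": 16.7, "dy": 0.4, "dz": -9.2, "rx": 0.0, "ry": 0.0, "rz": 0.0}
{"dx": 16.7, "dy": 0.4, "dz": -9.2, "rx": 0.0, "ry": 0.0, "rz": 0.0}
```

Call:
{"method": "send_rows", "body": {"rows": [{"dx": 0.6, "dy": 0, "dz": -10.8, "rx": 0, "ry": 0.035, "rz": 0, "hand": 10}, {"dx": 1, "dy": 0, "dz": -10.8, "rx": 0, "ry": 0.035, "rz": 0, "hand": 10}, {"dx": 1.4, "dy": 0, "dz": -10.8, "rx": 0, "ry": 0.035, "rz": 0, "hand": 10}, {"dx": 16.7, "dy": 0, "dz": -9.2, "rx": 0, "ry": 0, "rz": 0, "hand": 10}, {"dx": 16.7, "dy": 0, "dz": -9.2, "rx": 0, "ry": 0, "rz": 0, "hand": 10}, {"dx": 16.7, "dy": 0, "dz": -9.2, "rx": 0, "ry": 0, "rz": 0, "hand": 10}, {"dx": 16.7, "dy": 0, "dz": -9.2, "rx": 0, "ry": 0, "rz": 0, "hand": 10}]}}

```text
clock: 19.12
position: [0.4119, -0.2729, 0.2938]
orientation: [0.653, 0.684, 0.226, -0.234]
force: [0.7, -0.6, -2.8]
grip_width: 0.253
grip_force: 55.0
```

```bash
python3 - <<'E'
from look import *
p,n,h,pi,ro=scoop_now();print(n,h,pi,ro,bot.get_obs()['qpos'],bot.get_obs()['force'])
s0=cv2.imread('pics/scene0.png');H0=cv2.cvtColor(s0,cv2.COLOR_BGR2HSV)
print('dowel', [H0[v,u] for u,v in((314,215),(330,220),(309,228),(325,234))],'floor',[H0[v,u] for u,v in((280,215),(400,270),(410,275))])
t=cams.get_image('scene');s=t[:,:,::-1];cv2.imwrite('pics/s_after.png',s);H=cv2.cvtColor(t,cv2.COLOR_RGB2HSV)
print('nose px',proj('scene',n),'bay corners',[proj('scene',q).round() for q in([.48,-.23,.007],[.48,-.35,.007],[.35,-.355,.007],[.345,-.235,.007])])
for v in range(240,300,2): print(''.join('.' if H[v,u,1]<60 else ('o' if H[v,u,0]<17 and H[v,u,1]>90 else '#') for u in range(352,440,1)))
E
```

```text
[ 0.41140844 -0.25075974  0.14622693] -86.88994190165104 -68.03157168824127 0.20508121874947674 [ 0.1663032   0.52729139  0.91925675  1.61307162 -0.66530524  1.84808645
  1.22838594] [ 0.73798372 -0.57298502 -2.767682  ]
dowel [array([ 18, 132, 236], dtype=uint8), array([ 16, 141, 215], dtype=uint8), array([ 18, 129, 235], dtype=uint8), array([ 17, 134, 203], dtype=uint8)] floor [array([ 25,  83, 253], dtype=uint8), array([ 23,  94, 249], dtype=uint8), array([ 23,  94, 248], dtype=uint8)]
nose px [385.94575368 229.95690496] bay corners [array([379., 245.]), array([424., 264.]), array([408., 303.]), array([360., 283.])]
.........................##.###################.................########################
........................#############################............#######################
.......................###################################........######################
......................#########################################.......##################
.....................###############################################...#################
....................########
[... 1496 characters left out ...]
########################################o######o##o###############...........
......###############################################oooo#ooo############.............##
.........################################################o#o##########................##
...............######################################################................###
....................################################################...................#
........................############################################....................
............................########################################....................
.#####............................###################################..................#
```

```bash
python3 - <<'E'
from look import *
s=cv2.imread('pics/s_after.png');H=cv2.cvtColor(s,cv2.COLOR_BGR2HSV)
s0=cv2.imread('pics/scene0.png');d=cv2.absdiff(s,s0).max(2)
for v in range(242,300,2): print(''.join('o' if (H[v,u,0]<=20 and H[v,u,1]>108) else (',' if d[v,u]>40 else '-') for u in range(352,440)))
t=cams.get_image('top');ht=cv2.cvtColor(t,cv2.COLOR_RGB2HSV);t0=cv2.imread('pics/top0.png');d=cv2.absdiff(t[:,:,::-1],t0).max(2)
print('top')
print(proj('top',scoop_now()[1]))
for v in range(162,228,2): print(''.join('o' if (ht[v,u,0]<=20 and ht[v,u,1]>110) else (',' if d[v,u]>40 else '-') for u in range(362,425)))
E
```

```text
--------------------------o-------oooooooooo--------------------------------------------
----------------------,,oo--oo---------ooo-o-ooooo--------------------------------------
---------------------,,oooo--oooooo-o--------ooooo-oooo---------------------------------
--------------------,,oo-o--------ooo-ooo--------ooo--oooooo----------------------------
-------------------,,ooooo--------------ooooooo--o-----oooo-oooooo----------------------
------------------,,oo-oo--------------------oooooooo--------oooooooooo-----------------
-----------------,,o,oooo------------------------ooooooooo--o-o-ooooooooooooooo--o,,----
----------------,,o,-oooooooooo------------------------ooooo-oo--ooo-o-ooo-ooo,-o,ooooo,
---------------,ooo-oo,,oooooooooo--------------------------ooooooo-oo-ooooo-oo--o--ooo,
--------------,ooo-oo,ooo,,ooooo---------------------------------ooooooo----ooooo-o-ooo-
-------------,ooooooooooooo,o,oo---------------------------------------ooo--o-ooo-oooo-o
------------,oo,oooooooooooo,oo------------------------oooooooo--------ooo--oooooooo-o-o
-----------,ooo-oooooooooooooo--
[... 2924 characters left out ...]
,,,,-,,-,,,,,,,,,,,,,,,,,,,,,,,,,,,,,,,,,,,,,,,,,,-,,,-,,-,,
,,,-,,,,,,,,,,,,,,,,,,,,,,,,,,,,,,,,,,,,,,,,,,,,,,,,,-,,,,,,--,
,,,,,,,,,,,,,,,,,,,,,,,,,,,,,,,,,,,,,,,,,,,,,,,,,,,,,-,,,,,,-,,
,,,,-,,,,,,,,,,,,,,,,,,,,,,,,,,,,,,,,,,,,,,,,,,,,,,,,,,,,,,,-,,
,,,,--,-,,,,,,,,,,,,,,,,,,,,,,,,,,,,,,,,,,,,,,,,,,,,,,,,,,,,,,,
,,,,--,,,,,-,,,,,,,,,,,,,,,,,,,,,,,,,,,,,,,,,,,,,,,,,,-,,-,,,,,
,,,,-,,,-,,,,,,,,,,---,,----,,,,,,,,,,,,,,,,,,,,,,,,,,,,,,,,,,,
,,,,,,,,-,,,,,,,,,,,,,,,,,,,,,,,,,,,,,,,,,,,,,,,,,,,,,,,,,,----
,,,,-,,,,------------,-,,,,,,,,,,,,,,,-,,,---------------,----,
,,,,,-,-,----------------------,,,,---,,,,,,,,,,,,,,,,,,,,,,,,,
,,,,,,,,,,,,,,,,,,,,,,,,,,,,,,,,---,,,,,,,,,,,,,,,,,,,,,,,,,,,,
```

```bash
python3 - <<'E'
from look import *
s=rows(by_nose(np.array([.42,-.17,.18]),-85,-40),8)
s=rows(by_nose(np.array([.44,-.04,.15]),-82.6,0),10,s)
E
```

```text
8 rows, mm/row 19.4 deg/row 3.5
{"dx": 17.1, "dy": 1.3, "dz": 9.2, "rx": 0.003, "ry": -0.061, "rz": -0.005}
{"dx": 17.6, "dy": 1.4, "dz": 8.1, "rx": 0.003, "ry": -0.061, "rz": -0.005}
{"dx": 18.0, "dy": 1.5, "dz": 7.0, "rx": 0.003, "ry": -0.061, "rz": -0.005}
{"dx": 18.4, "dy": 1.6, "dz": 5.9, "rx": 0.003, "ry": -0.061, "rz": -0.005}
{"dx": 18.7, "dy": 1.7, "dz": 4.8, "rx": 0.003, "ry": -0.061, "rz": -0.005}
{"dx": 19.0, "dy": 1.8, "dz": 3.6, "rx": 0.003, "ry": -0.061, "rz": -0.005}
{"dx": 19.2, "dy": 1.9, "dz": 2.4, "rx": 0.003, "ry": -0.061, "rz": -0.005}
{"dx": 19.3, "dy": 2.0, "dz": 1.2, "rx": 0.003, "ry": -0.061, "rz": -0.005}
10 rows, mm/row 22.9 deg/row 4.0
{"dx": 18.7, "dy": 2.6, "dz": 12.9, "rx": -0.001, "ry": -0.07, "rz": -0.004}
{"dx": 19.5, "dy": 2.7, "dz": 11.6, "rx": -0.001, "ry": -0.07, "rz": -0.004}
{"dx": 20.3, "dy": 2.7, "dz": 10.2, "rx": -0.001, "ry": -0.07, "rz": -0.004}
{"dx": 20.9, "dy": 2.8, "dz": 8.8, "rx": -0.001, "ry": -0.07, "rz": -0.004}
{"dx": 21.5, "dy": 2.9, "dz": 7.3, "rx": -0.001, "ry": -0.07, "rz": -0.004}
{"dx": 21.9, "dy": 3.0, "dz": 5.8, "rx": -0.001, "ry": -0.07, "rz": -0.004}
{"dx": 22.3, "dy": 3.1, "dz": 4.2, "rx": -0.001, "ry": -0.07, "rz": -0.004}
{"dx": 22.5, "dy": 3.2, "dz": 2.7, "rx": -0.001, "ry": -0.07, "rz": -0.004}
{"dx": 22.6, "dy": 3.3, "dz": 1.1, "rx": -0.001, "ry": -0.07, "rz": -0.004}
{"dx": 22.6, "dy": 3.4, "dz": -0.5, "rx": -0.001, "ry": -0.07, "rz": -0.004}
```

Call:
{"method": "send_rows", "body": {"rows": [{"dx": 17, "dy": 1.3, "dz": 9.2, "rx": 0.003, "ry": -0.061, "rz": -0.005, "hand": 10}, {"dx": 17.6, "dy": 1.4, "dz": 8.1, "rx": 0.003, "ry": -0.061, "rz": -0.005, "hand": 10}, {"dx": 18, "dy": 1.5, "dz": 7, "rx": 0.003, "ry": -0.061, "rz": -0.005, "hand": 10}, {"dx": 18.4, "dy": 1.6, "dz": 5.9, "rx": 0.003, "ry": -0.061, "rz": -0.005, "hand": 10}, {"dx": 18.7, "dy": 1.7, "dz": 4.8, "rx": 0.003, "ry": -0.061, "rz": -0.005, "hand": 10}, {"dx": 19, "dy": 1.8, "dz": 3.6, "rx": 0.003, "ry": -0.061, "rz": -0.005, "hand": 10}, {"dx": 19.2, "dy": 1.9, "dz": 2.4, "rx": 0.003, "ry": -0.061, "rz": -0.005, "hand": 10}, {"dx": 19.3, "dy": 2, "dz": 1.2, "rx": 0.003, "ry": -0.061, "rz": -0.005, "hand": 10}]}}

```text
clock: 20.23
position: [0.4148, -0.1201, 0.3187]
orientation: [0.672, 0.736, 0.058, -0.065]
force: [0.6, -0.2, -2.6]
grip_width: 0.251
grip_force: 55.0
```

```bash
python3 - <<'E'
from look import *
p,n,h,pi,ro=scoop_now();print(n,h,pi,ro,bot.get_obs()['qpos'],bot.get_obs()['force'])
s=rows(by_nose(np.array([.44,-.04,.16]),-82.6,0),12)
E
```

```text
[ 0.41909667 -0.16968491  0.17805899] -84.86138860988503 -40.01967077547355 -0.10163181753824314 [-0.65487444 -0.13576653  0.86526895  1.89975248 -0.06468804  1.38329362
  0.30787236] [ 0.56011243 -0.21512053 -2.55958909]
12 rows, mm/row 18.6 deg/row 3.3
{"dx": 15.7, "dy": 2.3, "dz": 9.8, "rx": -0.001, "ry": -0.058, "rz": -0.003}
{"dx": 16.2, "dy": 2.3, "dz": 8.9, "rx": -0.001, "ry": -0.058, "rz": -0.003}
{"dx": 16.7, "dy": 2.4, "dz": 7.9, "rx": -0.001, "ry": -0.058, "rz": -0.003}
{"dx": 17.1, "dy": 2.4, "dz": 6.9, "rx": -0.001, "ry": -0.058, "rz": -0.003}
{"dx": 17.5, "dy": 2.5, "dz": 5.9, "rx": -0.001, "ry": -0.058, "rz": -0.003}
{"dx": 17.8, "dy": 2.5, "dz": 4.9, "rx": -0.001, "ry": -0.058, "rz": -0.003}
{"dx": 18.1, "dy": 2.6, "dz": 3.9, "rx": -0.001, "ry": -0.058, "rz": -0.003}
{"dx": 18.2, "dy": 2.7, "dz": 2.8, "rx": -0.001, "ry": -0.058, "rz": -0.003}
{"dx": 18.4, "dy": 2.7, "dz": 1.7, "rx": -0.001, "ry": -0.058, "rz": -0.003}
{"dx": 18.4, "dy": 2.8, "dz": 0.7, "rx": -0.001, "ry": -0.058, "rz": -0.003}
{"dx": 18.4, "dy": 2.8, "dz": -0.4, "rx": -0.001, "ry": -0.058, "rz": -0.003}
{"dx": 18.4, "dy": 2.9, "dz": -1.5, "rx": -0.001, "ry": -0.058, "rz": -0.003}
```

Call:
{"method": "send_rows", "body": {"rows": [{"dx": 15.7, "dy": 2.3, "dz": 10, "rx": 0, "ry": -0.058, "rz": -0.003, "hand": 10}, {"dx": 16.2, "dy": 2.3, "dz": 9, "rx": 0, "ry": -0.058, "rz": -0.003, "hand": 10}, {"dx": 16.7, "dy": 2.4, "dz": 8, "rx": 0, "ry": -0.058, "rz": -0.003, "hand": 10}, {"dx": 17.1, "dy": 2.4, "dz": 7, "rx": 0, "ry": -0.058, "rz": -0.003, "hand": 10}]}}

```text
clock: 20.72
position: [0.4174, -0.0512, 0.2902]
orientation: [0.67, 0.742, -0.02, 0.021]
force: [0.3, 0.2, -2.0]
grip_width: 0.251
grip_force: 55.0
```

```bash
python3 - <<'E'
from look import *
p,n,h,pi,ro=scoop_now();print(n,h,pi,ro,bot.get_obs()['qpos'],bot.get_obs()['force'])
s=rows(by_nose(np.array([.44,-.02,.14]),-82.6,0),8)
E
```

```text
[ 0.42542324 -0.13158663  0.16473197] -84.18169896693489 -26.719855917581047 -0.11618499722556554 [-0.71742336 -0.17719614  0.55483237  2.00429193  0.15580425  1.29745741
 -0.11010059] [ 0.27870912  0.20790911 -2.0132653 ]
8 rows, mm/row 21.9 deg/row 3.3
{"dx": 20.2, "dy": 2.8, "dz": 8.2, "rx": -0.001, "ry": -0.058, "rz": -0.003}
{"dx": 20.6, "dy": 2.9, "dz": 7.0, "rx": -0.001, "ry": -0.058, "rz": -0.003}
{"dx": 21.0, "dy": 2.9, "dz": 5.8, "rx": -0.001, "ry": -0.058, "rz": -0.003}
{"dx": 21.2, "dy": 3.0, "dz": 4.5, "rx": -0.001, "ry": -0.058, "rz": -0.003}
{"dx": 21.5, "dy": 3.0, "dz": 3.3, "rx": -0.001, "ry": -0.058, "rz": -0.003}
{"dx": 21.6, "dy": 3.1, "dz": 2.1, "rx": -0.001, "ry": -0.058, "rz": -0.003}
{"dx": 21.7, "dy": 3.2, "dz": 0.8, "rx": -0.001, "ry": -0.058, "rz": -0.003}
{"dx": 21.7, "dy": 3.2, "dz": -0.5, "rx": -0.001, "ry": -0.058, "rz": -0.003}
```

Joints are good, so I continue to level over the tote.

Call:
{"method": "send_rows", "body": {"rows": [{"dx": 20.2, "dy": 2.8, "dz": 8.2, "rx": 0, "ry": -0.058, "rz": -0.003, "hand": 10}, {"dx": 20.6, "dy": 2.9, "dz": 7, "rx": 0, "ry": -0.058, "rz": -0.003, "hand": 10}, {"dx": 21, "dy": 2.9, "dz": 5.8, "rx": 0, "ry": -0.058, "rz": -0.003, "hand": 10}, {"dx": 21.2, "dy": 3, "dz": 4.5, "rx": 0, "ry": -0.058, "rz": -0.003, "hand": 10}, {"dx": 21.5, "dy": 3, "dz": 3.3, "rx": 0, "ry": -0.058, "rz": -0.003, "hand": 10}, {"dx": 21.6, "dy": 3.1, "dz": 2, "rx": 0, "ry": -0.058, "rz": -0.003, "hand": 10}, {"dx": 21.7, "dy": 3.2, "dz": 0.8, "rx": 0, "ry": -0.058, "rz": -0.003, "hand": 10}, {"dx": 21.7, "dy": 3.2, "dz": -0.5, "rx": 0, "ry": -0.058, "rz": -0.003, "hand": 10}]}}

```text
clock: 21.72
position: [0.4235, 0.1079, 0.2159]
orientation: [0.638, 0.725, -0.174, 0.19]
force: [0.4, 0.3, -1.6]
grip_width: 0.255
grip_force: 55.0
```

```bash
python3 - <<'E'
from look import *
p,n,h,pi,ro=scoop_now();print(n,h,pi,ro,bot.get_obs()['qpos'],bot.get_obs()['force'])
t=cams.get_image('top');cv2.imwrite('pics/top_a.png',t[:,:,::-1]);ht=cv2.cvtColor(t,cv2.COLOR_RGB2HSV)
print('scoop px',proj('top',p),proj('top',n))
up=cv2.resize(ht,None,fx=4,fy=4,interpolation=cv2.INTER_NEAREST)
for nm,(u0,u1,v0,v1) in dict(caddy=(362,425,162,228),tote=(225,340,155,228)).items():
    h4=cv2.cvtColor(cv2.resize(t[v0:v1,u0:u1],None,fx=4,fy=4,interpolation=cv2.INTER_CUBIC),cv2.COLOR_RGB2HSV)
    m=cv2.morphologyEx(cv2.inRange(h4,(14,108,130),(20,200,255)),cv2.MORPH_OPEN,np.ones((7,7)))
    k,l,s,ce=cv2.connectedComponentsWithStats(m)
    for i in range(1,k):
        if s[i,4]>200: u,v=ce[i]/4+[u0-.4,v0-.4]; print(nm,s[i][2:],u,v,pl('top',u,v,.018))
for v in range(164,228,2): print(''.join('o' if (ht[v,u,0]<=20 and ht[v,u,1]>110) else ('.' if ht[v,u,1]<60 else'-') for u in range(362,425)))
s=rows(tool([.402,.327,.12],-78.3,0),8)
E
```

```text
[ 0.43887453 -0.01960226  0.13987416] -82.82151500415351 -0.1267503556191044 -0.5211655572631545 [-0.96470829  0.15431675  0.20758364  1.99996078  0.38875001  1.33887695
 -0.78427008] [ 0.43491664  0.29524171 -1.58482184]
scoop px [269.8646023  177.54457748] [290.51809928 175.15833499]
caddy [  52   33 1281] 407.25554254488685 181.32423887587822 [ 0.4507336 -0.3339135  0.018    ]
caddy [  52   34 1360] 407.82242647058825 190.12316176470588 [ 0.42694709 -0.33462878  0.018     ]
caddy [  38   51 1254] 375.79358054226475 201.2311802232855 [ 0.39643286 -0.24903881  0.018     ]
caddy [  53   29 1358] 409.05379234167896 200.85202503681884 [ 0.39813385 -0.33692178  0.018     ]
tote [  32  154 1946] 331.4809095580678 182.03204008221994 [ 0.44729261 -0.13237004  0.018     ]
tote [  42   47 1253] 308.7346767757382 203.038946528332 [ 0.3902054  -0.07168077  0.018     ]
.................................................--------------
.....----------------------------------------------------------
...-o----------------------o------------o---------o--------o--o
..-o-------o-------------------------
[... 1758 characters left out ...]
............................................................
8 rows, mm/row 36.9 deg/row 0.5
{"dx": 33.1, "dy": 0.2, "dz": -16.5, "rx": -0.006, "ry": 0.0, "rz": -0.007}
{"dx": 33.1, "dy": 0.5, "dz": -16.5, "rx": -0.006, "ry": 0.0, "rz": -0.007}
{"dx": 33.1, "dy": 0.9, "dz": -16.5, "rx": -0.006, "ry": 0.0, "rz": -0.007}
{"dx": 33.1, "dy": 1.2, "dz": -16.5, "rx": -0.006, "ry": 0.0, "rz": -0.007}
{"dx": 33.0, "dy": 1.6, "dz": -16.5, "rx": -0.006, "ry": 0.0, "rz": -0.007}
{"dx": 33.0, "dy": 1.9, "dz": -16.4, "rx": -0.006, "ry": 0.0, "rz": -0.007}
{"dx": 33.0, "dy": 2.2, "dz": -16.4, "rx": -0.006, "ry": 0.0, "rz": -0.007}
{"dx": 33.0, "dy": 2.6, "dz": -16.4, "rx": -0.006, "ry": 0.0, "rz": -0.007}
```

All four dowels lie in the wide bay (y −0.25 to −0.337) and the fifth is in the tote. Now I return the scoop.

Call:
{"method": "send_rows", "body": {"rows": [{"dx": 33, "dy": 0.2, "dz": -16.5, "rx": -0.006, "ry": 0, "rz": -0.007, "hand": 10}, {"dx": 33, "dy": 0.5, "dz": -16.5, "rx": -0.006, "ry": 0, "rz": -0.007, "hand": 10}, {"dx": 33, "dy": 0.9, "dz": -16.5, "rx": -0.006, "ry": 0, "rz": -0.007, "hand": 10}, {"dx": 33, "dy": 1.2, "dz": -16.5, "rx": -0.006, "ry": 0, "rz": -0.007, "hand": 10}, {"dx": 33, "dy": 1.6, "dz": -16.5, "rx": -0.006, "ry": 0, "rz": -0.007, "hand": 10}, {"dx": 33, "dy": 1.9, "dz": -16.5, "rx": -0.006, "ry": 0, "rz": -0.007, "hand": 10}, {"dx": 33, "dy": 2.2, "dz": -16.5, "rx": -0.006, "ry": 0, "rz": -0.007, "hand": 10}, {"dx": 33, "dy": 2.6, "dz": -16.5, "rx": -0.006, "ry": 0, "rz": -0.007, "hand": 10}]}}

```text
clock: 22.78
position: [0.3883, 0.4011, 0.1994]
orientation: [0.613, 0.747, -0.161, 0.2]
force: [0.3, -0.4, -2.2]
grip_width: 0.249
grip_force: 55.0
```

Call:
{"method": "send_rows", "body": {"rows": [{"dx": 0, "dy": 0, "dz": 0, "rx": 0, "ry": 0, "rz": 0, "hand": 10}, {"dx": 0, "dy": 0, "dz": 0, "rx": 0, "ry": 0, "rz": 0, "hand": 10}]}}

```text
clock: 23.02
position: [0.3887, 0.3995, 0.1996]
orientation: [0.613, 0.747, -0.161, 0.2]
force: [0.5, 0.4, -2.2]
grip_width: 0.252
grip_force: 55.0
```

```bash
python3 - <<'E'
from look import *
p,n,h,pi,ro=scoop_now();print(p,h,pi,ro,bot.get_obs()['qpos'],bot.get_obs()['force'])
s=rows(tool([.402,.327,.012],-78.3,0),6)
E
```

```text
[0.4043825  0.32269523 0.12362085] -78.69632997513776 -0.18473304237131727 0.2588141419032319 [-1.19181429  0.46836818  0.08028275  1.59688333  0.27571441  1.50219326
 -0.99509977] [ 0.53693587  0.42378908 -2.24821669]
6 rows, mm/row 18.7 deg/row 0.1
{"dx": 10.0, "dy": -0.4, "dz": 15.8, "rx": 0.0, "ry": -0.001, "rz": -0.001}
{"dx": 10.0, "dy": -0.4, "dz": 15.8, "rx": 0.0, "ry": -0.001, "rz": -0.001}
{"dx": 10.0, "dy": -0.3, "dz": 15.8, "rx": 0.0, "ry": -0.001, "rz": -0.001}
{"dx": 10.0, "dy": -0.3, "dz": 15.8, "rx": 0.0, "ry": -0.001, "rz": -0.001}
{"dx": 10.0, "dy": -0.3, "dz": 15.7, "rx": 0.0, "ry": -0.001, "rz": -0.001}
{"dx": 10.0, "dy": -0.3, "dz": 15.7, "rx": 0.0, "ry": -0.001, "rz": -0.001}
```

Call:
{"method": "send_rows", "body": {"rows": [{"dx": 10, "dy": 0, "dz": 15.8, "rx": 0, "ry": 0, "rz": 0, "hand": 10}, {"dx": 10, "dy": 0, "dz": 15.8, "rx": 0, "ry": 0, "rz": 0, "hand": 10}, {"dx": 10, "dy": 0, "dz": 15.8, "rx": 0, "ry": 0, "rz": 0, "hand": 10}, {"dx": 10, "dy": 0, "dz": 15.8, "rx": 0, "ry": 0, "rz": 0, "hand": 10}, {"dx": 10, "dy": 0, "dz": 15.8, "rx": 0, "ry": 0, "rz": 0, "hand": 10}, {"dx": 10, "dy": 0, "dz": 15.8, "rx": 0, "ry": 0, "rz": 0, "hand": 10}, {"dx": 2.5, "dy": 0, "dz": 4, "rx": 0, "ry": 0, "rz": 0, "hand": 10}, {"dx": 0, "dy": 0, "dz": 0, "rx": 0, "ry": 0, "rz": 0, "hand": 10}]}}

```text
clock: 24.02
position: [0.3881, 0.4054, 0.083]
orientation: [0.613, 0.747, -0.161, 0.2]
force: [0.1, 1.0, -2.1]
grip_width: 0.251
grip_force: 55.0
```

```bash
python3 - <<'E'
from look import *
p,n,h,pi,ro=scoop_now();print(p,n,h,pi,ro,bot.get_obs()['force'],bot.get_obs()['ft_torque'])
E
```

```text
[0.40386444 0.32869865 0.00698801] [0.41368769 0.27967346 0.00680039] -78.6696056475673 -0.21499675033074275 0.27736204506880324 [ 0.14318852  0.97819834 -2.06560477] [ 0.78696686  0.19684887 -0.00252306]
```

Lowering 3 mm at a time until contact.

Call:
{"method": "send_rows", "body": {"rows": [{"dx": 1.5, "dy": 0, "dz": 2.6, "rx": 0, "ry": 0, "rz": 0, "hand": 10}, {"dx": 0, "dy": 0, "dz": 0, "rx": 0, "ry": 0, "rz": 0, "hand": 10}]}}

```text
clock: 24.28
position: [0.3882, 0.4056, 0.0803]
orientation: [0.613, 0.747, -0.161, 0.2]
force: [-1.4, -0.4, -1.4]
grip_width: 0.251
grip_force: 55.0
```

Call:
{"method": "send_rows", "body": {"rows": [{"dx": 1.5, "dy": 0, "dz": 2.6, "rx": 0, "ry": 0, "rz": 0, "hand": 10}, {"dx": 0, "dy": 0, "dz": 0, "rx": 0, "ry": 0, "rz": 0, "hand": 10}]}}

```text
clock: 24.52
position: [0.3883, 0.4058, 0.0775]
orientation: [0.613, 0.747, -0.161, 0.2]
force: [-0.1, 3.0, 3.7]
grip_width: 0.252
grip_force: 55.0
```

```bash
python3 - <<'E'
from look import *
p,n,h,pi,ro=scoop_now();print(p,n,h,pi,ro,bot.get_obs()['force'],bot.get_obs()['ft_torque'])
E
```

```text
[0.40406898 0.32914361 0.00143664] [0.41390695 0.28012151 0.0012171 ] -78.65236077816073 -0.25158353923539617 0.31375753972052034 [-0.05917255  3.02952529  3.65921839] [-0.14189605  0.10857981  0.07339257]
```

Call:
{"method": "send_rows", "body": {"rows": [{"dx": 0, "dy": 0, "dz": 0, "rx": 0, "ry": 0, "rz": 0, "hand": 28}, {"dx": 0, "dy": 0, "dz": 0, "rx": 0, "ry": 0, "rz": 0, "hand": 40}, {"dx": 0, "dy": 0, "dz": 0, "rx": 0, "ry": 0, "rz": 0, "hand": 60}, {"dx": 0, "dy": 0, "dz": 0, "rx": 0, "ry": 0, "rz": 0, "hand": 80}, {"dx": 0, "dy": 0, "dz": 0, "rx": 0, "ry": 0, "rz": 0, "hand": 80}]}}

```text
clock: 25.15
position: [0.3882, 0.4054, 0.0771]
orientation: [0.613, 0.747, -0.161, 0.2]
force: [0.6, -0.4, 0.2]
grip_width: 0.688
grip_force: 0.0
```

Call:
{"method": "send_rows", "body": {"rows": [{"dx": 0, "dy": 0, "dz": -10, "rx": 0, "ry": 0, "rz": 0, "hand": 80}, {"dx": 0, "dy": 0, "dz": -25, "rx": 0, "ry": 0, "rz": 0, "hand": 80}, {"dx": 0, "dy": 0, "dz": -25, "rx": 0, "ry": 0, "rz": 0, "hand": 80}, {"dx": 0, "dy": 0, "dz": -25, "rx": 0, "ry": 0, "rz": 0, "hand": 80}, {"dx": 0, "dy": 0, "dz": -25, "rx": 0, "ry": 0, "rz": 0, "hand": 80}, {"dx": 0, "dy": 0, "dz": 0, "rx": 0, "ry": 0, "rz": 0, "hand": 80}, {"dx": 0, "dy": 0, "dz": 0, "rx": 0, "ry": 0, "rz": 0, "hand": 80}]}}

```text
clock: 26.02
position: [0.3769, 0.4585, 0.1722]
orientation: [0.613, 0.747, -0.161, 0.2]
force: [0.9, 0.1, -0.4]
grip_width: 0.853
grip_force: 0.0
```

```bash
python3 - <<'E'
from look import *
o=bot.get_obs();print(o['clock'],o['position'],o['dq'].round(3),o['force'],o['grip_width'])
t=cams.get_image('top');t0=cv2.imread('pics/top0.png')[:,:,::-1]
p,r=scoop_pose([.404,.328,0],-78.6)
def grey(u0,u1,v0,v1,im):
    h=cv2.cvtColor(im[v0:v1,u0:u1],cv2.COLOR_RGB2HSV);print()
    for v in range(0,v1-v0,2): print(''.join('o' if h[v,u,1]>100 else ('#' if h[v,u,2]<110 else ('+' if h[v,u,1]<18 else '.')) for u in range(u1-u0)))
grey(90,190,172,225,t0);grey(90,190,172,225,t)
for nm,(u0,u1,v0,v1) in dict(caddy=(362,425,162,228),tote=(225,325,155,228)).items():
    h4=cv2.cvtColor(cv2.resize(t[v0:v1,u0:u1],None,fx=4,fy=4,interpolation=cv2.INTER_CUBIC),cv2.COLOR_RGB2HSV)
    m=cv2.morphologyEx(cv2.inRange(h4,(14,108,130),(20,200,255)),cv2.MORPH_OPEN,np.ones((7,7)))
    k,l,s,ce=cv2.connectedComponentsWithStats(m)
    for i in range(1,k):
        if s[i,4]>300: u,v=ce[i]/4+[u0-.4,v0-.4]; print(nm,s[i][2:],pl('top',u,v,.018))
print('tape diff',np.abs(t[215:245,180:220].astype(int)-t0[215:245,180:220]).mean(),'tin',np.abs(t[240:275,365:402].astype(int)-t0[240:275,365:402]).mean())
E
```

```text
26.025 [0.37688647 0.45845936 0.17217418] [ 0.004  0.008  0.001  0.01   0.001 -0.001  0.   ] [ 0.91046076  0.14635085 -0.41510264] 0.8532560648759789

....................................................................................................
....................................................................................................
....................................................................................................
....................................................................................................
.......................................................................+........++++++..............
.........................................................+++++++##########++++++++++++..............
#............................................++++###################++++++++++++++++++..............
#####.......................................++############+++++++++++++++++++++++++++++.............
#####........................................+#####++++++++++++++++++++++++++++++++++++.............
#####...................................
[... 4214 characters left out ...]
.....................................................................................oooo
#####....##....................................................................................ooooo
#####....##.................................................................................+.oooooo
caddy [  51   31 1227] [ 0.45154348 -0.33341503  0.018     ]
caddy [  50   29 1069] [ 0.42690666 -0.33543949  0.018     ]
caddy [  37   52 1217] [ 0.39712885 -0.24940488  0.018     ]
caddy [  51   29 1299] [ 0.39914699 -0.33658498  0.018     ]
tote [ 16  85 815] [0.38847542 0.14674969 0.018     ]
tote [  42   45 1045] [ 0.39088604 -0.0710729   0.018     ]
tape diff 5.0247222222222225 tin 4.706306306306306
```

```bash
python3 -c "
from plant import bot
print(bot.close_job())"
```

```text
the job is handed in; nothing more can be done
None
```

The job is handed in at about 26 s: four dowels are in the caddy's wide bay, the fifth is still in the tote, the empty scoop is back on the open bench near its starting spot, and the tape measure and wax tin look unmoved in the top camera (no verdict was returned).

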